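# Line up fragile drives and scan them in

### The job

Set every drive lying on the bench in the corner fence, white strip towards the robot and back end against the fence, in the order blue, green, yellow, red from the end stop (skip missing colours), each pushed flush against the stop or its neighbour so no gap is left; they are fragile, so never squeeze or push a drive with more than 15 N on either finger. Then take the reader wand and draw its orange tip slowly, no faster than 5 cm/s, along the whole line of white strips from the stop outwards, lightly touching or at most about 4 mm above them, lay the wand back in its cradle and leave the drives flush and everything else on the bench where it is.

Things in the scene. Friction and masses are not known exactly. Their poses are not given: they have to be found in the camera images.
- blue: Data drive, blue grip rib and front label; None if absent. Dark body 100 (x) x 60 (y) x 26 (z) mm, 0.4 kg; the rib, 44 (x) x 14 (y) mm, stands mid-top from z=26 to 50 mm: grip here. White code strip, 14 mm wide, along y right across the top, centred at x=-38 mm, z=26 mm. Origin: centre of the underside, z up; the strip end is -x
- green: Data drive, green grip rib and front label; None if absent. Dark body 100 (x) x 60 (y) x 26 (z) mm, 0.4 kg; the rib, 44 (x) x 14 (y) mm, stands mid-top from z=26 to 50 mm: grip here. White code strip, 14 mm wide, along y right across the top, centred at x=-38 mm, z=26 mm. Origin: centre of the underside, z up; the strip end is -x
- yellow: Data drive, yellow grip rib and front label; None if absent. Dark body 100 (x) x 60 (y) x 26 (z) mm, 0.4 kg; the rib, 44 (x) x 14 (y) mm, stands mid-top from z=26 to 50 mm: grip here. White code strip, 14 mm wide, along y right across the top, centred at x=-38 mm, z=26 mm. Origin: centre of the underside, z up; the strip end is -x
- red: Data drive, red grip rib and front label; None if absent. Dark body 100 (x) x 60 (y) x 26 (z) mm, 0.4 kg; the rib, 44 (x) x 14 (y) mm, stands mid-top from z=26 to 50 mm: grip here. White code strip, 14 mm wide, along y right across the top, centred at x=-38 mm, z=26 mm. Origin: centre of the underside, z up; the strip end is -x
- fence: Fixed aluminium L-shaped fence, 20 mm high, on a black mat. Origin: inner corner at table level. End stop: inner face y=0, runs 112 mm to -x. Back fence: inner face x=0, runs 280 mm to -y. Row at negative x and y: drive centres at x=-50 mm, y=-30, -90, -150 mm and so on, drive axes parallel to the fence axes
- wand: Reader wand: black bar 130 (x) x 22 (y) x 22 (z) mm, 0.12 kg, with an orange nose (14 mm thick, tapering to 6 mm) pointing down from its +x end, 30 mm below the bar. Origin: centre of the bar's underside, z up. Grip the bar at its middle, across y
- wand_tip (a point): The end of the wand's nose, at (55, 0, -30) mm in the wand's frame
- cradle: Fixed grey cradle, base 125 x 70 x 4 mm, with two 10 mm thick saddles at x=-38 and x=+38 mm that carry the wand's bar; saddle floor 40 mm above the table, side cheeks up to 52 mm and 28 mm apart. Origin: on the table under the middle between the saddles; the nose hangs free past the +x saddle
- cradle_rest (a point): Where the wand's origin lies when it rests in the cradle: (0, 0, 40) mm in the cradle's frame, same axes
- tape: Bystander: yellow roll of tape, 90 mm across, 30 mm high, origin under its centre
- screwdriver: Bystander: screwdriver lying along its x, about 200 mm long
- mug: Bystander: white mug, 80 mm across, 90 mm high, origin under its centre
- adapter: Bystander: black power adapter 120 x 55 x 32 mm, origin under its centre
- carton: Bystander: small carton 90 x 130 x 60 mm, origin under its centre

How it is judged:
On the way, in this order (a step that is already met when the one before it is completed fails the run):
1. all the drives present stand in the row in colour order, flush and released, before the reading starts (x of blue in the frame of fence between -0.0555 and -0.046 m and angle between the y axis of each of blue, green, yellow, red and the y axis of fence, either way round below 0.06 rad and height (world z) of each of blue, green, yellow, red below 0.006 m and angle between each of blue, green, yellow, red's own z axis and vertical below 0.06 rad and x of fence in the frame of blue above 0.03 m and y of blue in the frame of fence above -0.033 m and x of green in the frame of fence between -0.0555 and -0.046 m and x of fence in the frame of green above 0.03 m and y of each of green, yellow, red in the frame of blue below -0.05 m and (y of green in the frame of fence above -0.033 m or y of green in the frame of blue above -0.063 m) and x of yellow in the frame of fence between -0.0555 and -0.046 m and x of fence in the frame of yellow above 0.03 m and y of each of yellow, red in the frame of green below -0.05 m and (y of yellow in the frame of fence above -0.033 m or y of yellow in the frame of blue above -0.063 m or y of yellow in the frame of green above -0.063 m) and x of red in the frame of fence between -0.0555 and -0.046 m and x of fence in the frame of red above 0.03 m and y of red in the frame of yellow below -0.05 m and (y of red in the frame of fence above -0.033 m or y of red in the frame of blue above -0.063 m or y of red in the frame of green above -0.063 m or y of red in the frame of yellow above -0.063 m) and contact force between the fingers and blue below 0.1 N and contact force between the fingers and green below 0.1 N and contact force between the fingers and yellow below 0.1 N and contact force between the fingers and red below 0.1 N and distance between wand and cradle_rest below 0.03 m), for 0.3 s.
2. the reader tip passes slowly over the stop end of the blue drive's white strip (x of wand_tip in the frame of blue between -0.046 and -0.03 m and y of wand_tip in the frame of blue between 0.01 and 0.03 m and z of wand_tip in the frame of blue between 0.023 and 0.032 m and angle between the z axis of wand and the z axis of blue, either way round below 0.35 rad), for 0.3 s.
3. the reader tip passes slowly over the far end of the blue drive's white strip (x of wand_tip in the frame of blue between -0.046 and -0.03 m and y of wand_tip in the frame of blue between -0.03 and -0.01 m and z of wand_tip in the frame of blue between 0.023 and 0.032 m and angle between the z axis of wand and the z axis of blue, either way round below 0.35 rad), for 0.3 s.
4. the reader tip passes slowly over the stop end of the green drive's white strip (x of wand_tip in the frame of green between -0.046 and -0.03 m and y of wand_tip in the frame of green between 0.01 and 0.03 m and z of wand_tip in the frame of green between 0.023 and 0.032 m and angle between the z axis of wand and the z axis of green, either way round below 0.35 rad), for 0.3 s.
5. the reader tip passes slowly over the far end of the green drive's white strip (x of wand_tip in the frame of green between -0.046 and -0.03 m and y of wand_tip in the frame of green between -0.03 and -0.01 m and z of wand_tip in the frame of green between 0.023 and 0.032 m and angle between the z axis of wand and the z axis of green, either way round below 0.35 rad), for 0.3 s.
6. the reader tip passes slowly over the stop end of the yellow drive's white strip (x of wand_tip in the frame of yellow between -0.046 and -0.03 m and y of wand_tip in the frame of yellow between 0.01 and 0.03 m and z of wand_tip in the frame of yellow between 0.023 and 0.032 m and angle between the z axis of wand and the z axis of yellow, either way round below 0.35 rad), for 0.3 s.
7. the reader tip passes slowly over the far end of the yellow drive's white strip (x of wand_tip in the frame of yellow between -0.046 and -0.03 m and y of wand_tip in the frame of yellow between -0.03 and -0.01 m and z of wand_tip in the frame of yellow between 0.023 and 0.032 m and angle between the z axis of wand and the z axis of yellow, either way round below 0.35 rad), for 0.3 s.
8. the reader tip passes slowly over the stop end of the red drive's white strip (x of wand_tip in the frame of red between -0.046 and -0.03 m and y of wand_tip in the frame of red between 0.01 and 0.03 m and z of wand_tip in the frame of red between 0.023 and 0.032 m and angle between the z axis of wand and the z axis of red, either way round below 0.35 rad), for 0.3 s.
9. the reader tip passes slowly over the far end of the red drive's white strip (x of wand_tip in the frame of red between -0.046 and -0.03 m and y of wand_tip in the frame of red between -0.03 and -0.01 m and z of wand_tip in the frame of red between 0.023 and 0.032 m and angle between the z axis of wand and the z axis of red, either way round below 0.35 rad), for 0.3 s.
At the end, for the whole second after the job is handed in: Drives present rest in colour order from the stop, strips towards the robot, within 5 mm of the back fence, square to 0.06 rad, gaps under 3 mm; strips read in order; wand level in its cradle within 15 mm; all released and still, bystanders within 40 mm of their places (x of blue in the frame of fence between -0.0555 and -0.046 m and angle between the y axis of each of blue, green, yellow, red and the y axis of fence, either way round below 0.06 rad and height (world z) of each of blue, green, yellow, red below 0.006 m and angle between each of blue, green, yellow, red's own z axis and vertical below 0.06 rad and x of fence in the frame of blue above 0.03 m and y of blue in the frame of fence above -0.033 m and x of green in the frame of fence between -0.0555 and -0.046 m and x of fence in the frame of green above 0.03 m and y of each of green, yellow, red in the frame of blue below -0.05 m and (y of green in the frame of fence above -0.033 m or y of green in the frame of blue above -0.063 m) and x of yellow in the frame of fence between -0.0555 and -0.046 m and x of fence in the frame of yellow above 0.03 m and y of each of yellow, red in the frame of green below -0.05 m and (y of yellow in the frame of fence above -0.033 m or y of yellow in the frame of blue above -0.063 m or y of yellow in the frame of green above -0.063 m) and x of red in the frame of fence between -0.0555 and -0.046 m and x of fence in the frame of red above 0.03 m and y of red in the frame of yellow below -0.05 m and (y of red in the frame of fence above -0.033 m or y of red in the frame of blue above -0.063 m or y of red in the frame of green above -0.063 m or y of red in the frame of yellow above -0.063 m) and contact force between the fingers and blue below 0.1 N and contact force between the fingers and green below 0.1 N and contact force between the fingers and yellow below 0.1 N and contact force between the fingers and red below 0.1 N and distance between wand and cradle_rest below 0.015 m and angle between wand's own z axis and vertical below 0.1 rad and contact force between the fingers and wand below 0.1 N and linear speed of each of blue, green, yellow, red, wand below 0.02 m/s and distance of each of tape, screwdriver, mug, adapter, carton from where it was at the start of the episode below 0.04 m); the robot touches nothing.
It fails at once if a drive is squeezed or pushed with more than the gentle limit (contact force between the fingers and blue above 36 N or contact force between the fingers and green above 36 N or contact force between the fingers and yellow above 36 N or contact force between the fingers and red above 36 N).
It fails at once if a bystander is disturbed (distance of any of tape, screwdriver, mug, adapter, carton from where it was at the start of the episode above 0.06 m).
Of blue, green, yellow, red only 3 to 4 are there at a start; the rules pass over those that are not, and their reading is None.
At some moment in a run one of blue, green, yellow, red may be knocked a few centimetres aside while the robot is not near it.
It also fails if it takes over 210 s, if anything falls off the work surface, if the arm or the gripper's body presses on something with over 40 N, if the wrist force passes 120 N, or if a joint passes its speed limit or range.

### The arm

A 7-joint arm with a two-finger parallel gripper is mounted at the origin on the work surface. World frame = base frame: x ahead of the robot, y to its left, z up, the work surface at z = 0. Lengths are in m, angles in rad, forces in N, time in s.
With the tool pointing down it reaches from about 0.4 to 0.85 m from the base axis. Payload 10.4 kg.
Tool frame: the origin (TCP) lies between the finger pads; the fingertips stand 22 mm ahead of it and the grasp point (between the pads) lies 3 mm ahead of it; z points along the fingers, y is the line along which they close (so a half turn about z gives the same grasp; the last joint's range is limited). The gripper opens to 87 mm and grips with 3 to 60 N. Pads are 19 mm wide; open, the fingers measure 117 mm over their backs; the gripper's body (75 mm by 190 mm) begins 51 mm behind the grasp point.
Start: joints at [-1.194, 0.332, -0.065, 1.46, 0.022, 1.35, -0.088], TCP at [0.243, 0.576, 0.245] pointing down, gripper open.
Joint ranges: [-2.6, 2.6], [-0.5, 2.12], [-1.47, 1.34], [0.16, 2.42], [-1.27, 4.41], [0.06, 2.06], [-2.6, 2.6]. Speed limits (rad/s): [2.22, 2.22, 2.79, 2.79, 3.14, 3.14, 3.14].

### API

Orientations are given as [roll, pitch, yaw] about the fixed x, y, z axes, in that order (R = Rz(yaw) Ry(pitch) Rx(roll)).
In Python, from bench import observe, get_image, calibration, close_job, cut_out, pinpoint gives the robot as it stands. The module is installed in compiled form; this text tells all that it offers.
- The arm moves only by the tool play_rows, never from a script. Its argument "commands" is a list that holds one entry, the list of rows, each a list of 5 numbers: the shift along the tool's x, y, z in m, then the turn about the tool's z in rad, then the closure, from 0 (fully open) to 1 (shut). In form: [[[tx, ty, tz, twist, hand], ...]]. A call has exactly 5 rows; each row is the pose to reach, as a shift and turn from the pose commanded when the call began, along the tool's axes at that moment; what a row does not reach only later rows make up. A row lasts 1/8 s, in which the tool goes at most 62.5 mm and 10.7 degrees, less where a joint would pass 70% of its speed; a pose out of reach is approached as far as the arm can. A call with a gripper value outside its range is refused whole. The fingers move at their own pace and stop on an object; "grip_force" is the grip in N (left out, the last holds). Time passes only in rows, so rows that repeat a pose let the fingers close, or fill a call up. It gives the time, the measured TCP pose, the force, the opening and the grip force at its end, in the units of the state.
- observe(): the state, without advancing time (a new reading comes with each control period).
- get_image(name): name is "scene" or "top" or "wrist"; returns (picture, depth): 384x512x3 uint8, red, green, blue; 384x512 float32, m along the optical axis (not along the pixel's ray), 0 where there is no reading.
- calibration(name): a dict with "mtx" (3x3 intrinsics, pixels), "cam_to_world" (4x4, takes a point from camera to world coordinates); the wrist camera has in their place "T_tool_cam" (4x4, takes a point from camera to tool coordinates, whose origin is the TCP and whose axes are the flange's). Camera axes: x right, y down, z forward; pixel columns grow to the right and rows downward; lengths in m; the calibration is good to about 2 mm. The wrist camera is an equidistant fisheye: a pixel r from the principal point sees the ray r / f radians off the axis. A picture is of the moment at which its call begins: read the wrist's pose just before it. calibration takes no time and is no camera call.
- close_job(): hands the job in; it is judged then, once.
Trained networks look in the newest picture that a camera, given by its name, has taken for a name from the list of things; names that differ only in an ending like _2 or _b are one class to them, and where a whole thing is asked for, a point or a joint stands for the part that bears it (a point fixed in the world has none). Each returns a list of dicts, best first, with "confidence" (0 to 1); they miss things now and then, are a little off and sometimes report something else, mostly with a low value. They report only what shows in the picture. A call takes as long as a camera call.
- cut_out(camera, thing): "mask" (384x512 bool, what is visible of it) and "rect" ([left, top, right, bottom] in pixels, round what is visible of it).
- pinpoint(camera, thing): "centre" ([column, row] in pixels: a listed point, or the origin of a listed thing).
The state is a dict: "time_s": time; "joint_pos": joint angles; "qd": joint speeds; "tau": joint torques, N m; "tcp_pos": TCP position; "eef_rot": TCP orientation; "wrist_force": force on the tool from outside, world axes, zero at the start; "wrist_torque": the same for the moment, N m; "grip_width": finger opening in m; "grip_force": force on a finger pad.
Only numpy, scipy, OpenCV 4.12 (cv2) and the standard library are available. Lean on these libraries where they do the work, as an engineer would, in place of code of your own. Each camera call takes 0.05 s, during which the arm holds its last target. There are 200 camera calls.

## Working session

There is one attempt and no reset: what is moved stays moved. The work goes in short steps, Python scripts to look and compute and a tool call to move; the robot and the scene stay as the last step left them, time stands still between calls to the robot, and variables do not carry over. Pictures are saved under pics/ and viewed, at most 14 in all, crops included, and the job is handed in when it is done.

Besides the shell and the picture viewer there is one more tool, called after "Emit:" by a JSON object that holds its "fn" and its "kwargs", one argument or row to a line. play_rows: Moves the arm, as the interface text tells. Its arguments: {"type":"object","properties":{"commands":{"type":"array"},"grip_force":{"type":"number"}},"required":["commands"]}

```bash
mkdir -p pics
cat > h.py <<'E'
import numpy as np, cv2
from bench import *
from scipy.spatial.transform import Rotation as R
def world(cam,d,K,T):
    v,u=np.mgrid[0:384,0:512]
    P=np.stack([(u-K[0,2])/K[0,0]*d,(v-K[1,2])/K[1,1]*d,d],-1)
    return P@T[:3,:3].T+T[:3,3]
def shot(cam):
    im,d=get_image(cam); c=calibration(cam)
    return im,d,world(cam,d,c['mtx'],c['cam_to_world'])
def save(im,n,s=1.5):
    cv2.imwrite('pics/'+n,cv2.resize(im[:,:,::-1],None,fx=s,fy=s))
E
python3 - <<'E'
from h import *
s=observe();print({k:np.round(v,3) for k,v in s.items()})
for cam in ['top','scene']:
    im,d,W=shot(cam); save(im,cam+'0.png'); np.savez(cam+'0.npz',im=im,d=d,W=W)
    print(cam,np.round(calibration(cam)['cam_to_world'],3).tolist())
    for t in ['blue','green','yellow','red','fence','wand','wand_tip','cradle','tape','screwdriver','mug','adapter','carton']:
        p=[(np.round(x['centre']).tolist(),round(x['confidence'],2)) for x in pinpoint(cam,t)][:2]
        o=[]
        for c,_ in p:
            u,v=int(c[0]),int(c[1])
            if 0<=u<512 and 0<=v<384:o.append(np.round(W[v,u],3).tolist())
        print(t,p,o)
E
```

```text
{'time_s': np.float64(0.0), 'joint_pos': array([-1.194,  0.333, -0.065,  1.461,  0.022,  1.35 , -0.089]), 'qd': array([-0.002, -0.001, -0.001, -0.001,  0.001,  0.002, -0.   ]), 'tau': array([-1.0000e-03, -6.2324e+01,  2.4000e-02, -3.8990e+01, -6.2000e-02,
        3.9000e-02,  0.0000e+00]), 'tcp_pos': array([0.243, 0.575, 0.244]), 'eef_rot': array([-3.14 ,  0.   ,  2.742]), 'wrist_force': array([-0.701, -0.612, -1.038]), 'wrist_torque': array([-0.001,  0.027,  0.019]), 'grip_force': np.float64(0.0), 'grip_width': np.float64(0.087)}
top [[0.003, -0.981, 0.196, 0.247], [-1.0, -0.002, 0.001, -0.003], [-0.001, -0.196, -0.981, 1.282], [0.0, 0.0, 0.0, 1.0]]
blue [([227.0, 216.0], 0.9)] [[0.427, 0.076, 0.05]]
green [([338.0, 220.0], 0.59)] [[0.417, -0.26, 0.042]]
yellow [([278.0, 218.0], 0.74), ([225.0, 155.0], 0.61)] [[0.421, -0.077, 0.052], [0.627, 0.087, 0.02]]
red [] []
fence [([228.0, 152.0], 0.85)] [[0.638, 0.078, 0.018]]
wand [([153.0, 193.0], 0.53)] [[0.495, 0.3, 0.062]]
wand_tip [] []
cradle [([154.0, 198.0], 0.8)] [[0.48, 0.296, 0.06]]
tape [([182.0, 255.0], 0.71)] [[0.313, 0.217, 
[... 618 characters left out ...]
, 0.026]]
fence [([305.0, 209.0], 0.86)] [[0.638, 0.065, 0.018]]
wand [([299.0, 144.0], 0.5), ([313.0, 153.0], 0.19)] [[0.505, 0.297, 0.054], [0.556, 0.328, 0.002]]
wand_tip [([310.0, 155.0], 0.49), ([247.0, 149.0], 0.38)] [[0.55, 0.313, 0.002], [0.32, 0.227, -0.002]]
cradle [([296.0, 154.0], 0.74), ([229.0, 218.0], 0.23)] [[0.501, 0.29, 0.005], [0.434, -0.094, 0.026]]
tape [([247.0, 147.0], 0.6)] [[0.317, 0.233, 0.002]]
screwdriver [([165.0, 247.0], 0.75)] [[0.301, -0.274, 0.001]]
mug [([348.0, 136.0], 0.97)] [[0.645, 0.462, 0.019]]
adapter [([150.0, 310.0], 0.72)] [[0.4, -0.464, 0.033]]
carton [([202.0, 371.0], 0.71), ([231.0, 220.0], 0.52)] [[0.619, -0.527, 0.061], [0.444, -0.099, 0.028]]
```

View pics/top0.png

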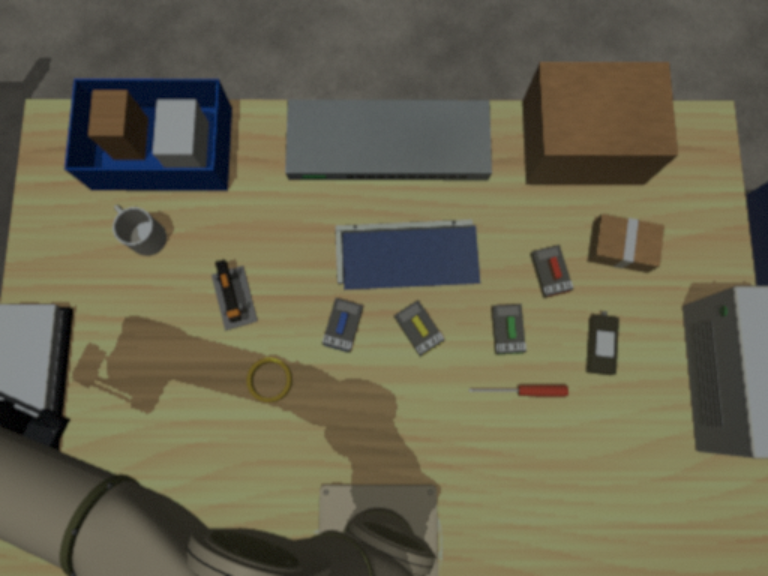

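View pics/scene0.png

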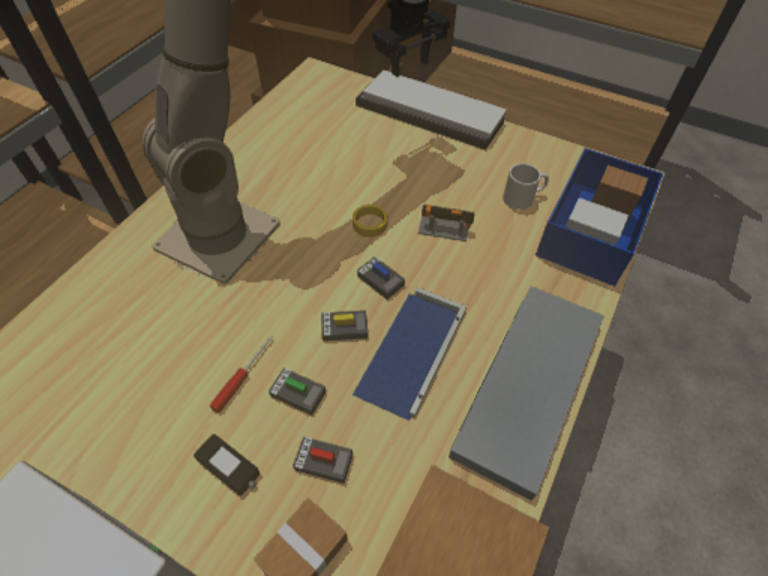

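Four drives (top picture /1.5: blue 228,216; yellow 279,218; green 339,219; red 368,181), all strips roughly facing the robot. The fence corner is near (228,152), and the wand in its cradle is at (153,195). Next I'll measure poses from the depth data.

```bash
cat > meas.py <<'E'
from h import *
HUE={'blue':(105,130),'green':(45,80),'yellow':(22,34),'red':(0,6)}
def ribs(im,W,lim=None):
    hsv=cv2.cvtColor(im,cv2.COLOR_RGB2HSV); out={}
    for c,(a,b) in HUE.items():
        h=hsv[...,0]; m=(h>=a)&(h<=b)
        if c=='red': m|=h>=174
        m&=(hsv[...,1]>130)&(hsv[...,2]>50)&(W[...,2]>.036)&(W[...,2]<.06)&(W[...,0]>.35)&(W[...,0]<.75)&(abs(W[...,1])<.5)
        n,l,st,_=cv2.connectedComponentsWithStats(m.astype(np.uint8))
        if n<2: continue
        k=1+np.argmax(st[1:,4]); P=W[l==k][:,:2]
        if len(P)<6: continue
        r=cv2.minAreaRect((P*1000).astype(np.float32)); 
        q=P-P.mean(0); w,v=np.linalg.eigh(q.T@q); ax=v[:,1]*np.sign(v[0,1])
        out[c]=(np.array(r[0])/1000,np.arctan2(ax[1],ax[0]),len(P),np.round(sorted(r[1]),0))
    return out
def body(W,c):
    m=(np.hypot(W[...,0]-c[0],W[...,1]-c[1])<.07)&(W[...,2]>.018)&(W[...,2]<.034)
    return cv2.minAreaRect((W[m][:,:2]*1000).astype(np.float32))
E
python3 - <<'E'
from meas import *
for cam in ['top','scene']:
    z=np.load(cam+'0.npz'); W=z['W']
    for c,r in ribs(z['im'],W).items():
        print(cam,c,np.round(r[0],4),round(r[1],3),r[2],r[3],'body',np.round(np.concatenate([np.ravel(x) for x in body(W,r[0])]),1))
    m=(W[...,0]>.5)&(W[...,0]<.7)&(abs(W[...,1]+.05)<.2)&(W[...,2]>.012)&(W[...,2]<.028)
    P=W[m][:,:2]; 
    back=P[P[:,1]<0.03]; x=back[:,0]; 
    print('fence',len(P),P.min(0),P.max(0),P[:,1].min())
    # back fence fit x=a+b*y on near edge
    edges=[]
    for y in np.arange(-.18,.05,.01):
        s=P[(abs(P[:,1]-y)<.005)&(P[:,0]>.59)]
        if len(s): edges.append((y,s[:,0].min(),s[:,0].max()))
    e=np.array(edges); print('back near',np.polyfit(e[:,0],e[:,1],1),'far',np.polyfit(e[:,0],e[:,2],1))
    edges=[]
    for xx in np.arange(.52,.6,.01):
        s=P[(abs(P[:,0]-xx)<.005)&(P[:,1]>.04)]
        if len(s): edges.append((xx,s[:,1].min(),s[:,1].max()))
    e=np.array(edges); print('stop',np.polyfit(e[:,0],e[:,1],1),np.polyfit(e[:,0],e[:,2],1))
    m=(W[...,0]>.4)&(W[...,0]<.6)&(abs(W[...,1]-.3)<.08)&(W[...,2]>.054)&(W[...,2]<.07)
    P=W[m];print('wand',len(P),cv2.minAreaRect((P[:,:2]*1000).astype(np.float32)),np.median(P[:,2]))
print({k:np.round(v,3).tolist() for k,v in calibration('wrist').items()})
E
```

```text
top blue [0.4304 0.0747] -0.265 45 [10. 39.] body [432.   75.4  60.2 101.6  74.4]
top yellow [ 0.4249 -0.0827] 0.567 65 [14. 41.] body [425.8 -82.5 100.6  60.6  33.1]
top red [ 0.5463 -0.3618] 0.229 58 [14. 42.] body [ 547.4 -361.3  101.7   61.6   13.6]
fence 507 [ 0.52108484 -0.19717315] [0.65916069 0.09400902] -0.19717314691644622
back near [-0.0521132   0.63739706] far [-0.05111191  0.64950643]
stop [0.05355822 0.04928162] [0.0764189  0.04591832]
wand 318 ((496.1088562011719, 307.8853759765625), (129.567138671875, 34.90907287597656), 14.66491985321045) 0.06116015437176292
scene blue [0.4349 0.0736] -0.28 27 [ 9. 39.] body [433.1  73.8  61.8 101.2  73.7]
scene yellow [ 0.4267 -0.0833] 0.554 74 [20. 43.] body [426.5 -83.4 100.3  63.5  33.2]
scene red [ 0.5478 -0.3622] 0.221 78 [15. 43.] body [ 547.6 -362.6  101.8   60.6   14.3]
fence 448 [ 0.52248635 -0.19912416] [0.65968039 0.09377767] -0.19912415858024562
back near [-0.05001654  0.63875547] far [-0.04972789  0.6500325 ]
stop [-0.02626932  0.09171671] [0.01520575 0.07994368]
wand 197 ((497.5373229980469, 304.43963623046875), (129.04298400878906, 30.786611557006836), 14.930294036865234) 0.061614632825244264
{'mtx': [[297.319, 0.0, 256.157], [0.0, 297.319, 192.869], [0.0, 0.0, 1.0]], 'T_tool_cam': [[-0.0, -0.961, -0.276, 0.076], [1.0, -0.0, -0.0, -0.0], [0.0, -0.276, 0.961, -0.139], [0.0, 0.0, 0.0, 1.0]]}
```

```bash
cat >> meas.py <<'E'
def go(x,y,z,yaw,s=None):
    s=s or observe(); p=s['tcp_pos']; ps=s['eef_rot'][2]
    d=np.array([x,y,z])-p; X=np.array([np.cos(ps),np.sin(ps)]);Y=np.array([np.sin(ps),-np.cos(ps)])
    tw=-((yaw-ps+np.pi)%(2*np.pi)-np.pi)
    return np.round([d[:2]@X,d[:2]@Y,-d[2],tw],4)
def wrist():
    s=observe(); im,d=get_image('wrist'); c=calibration('wrist'); K=c['mtx']
    v,u=np.mgrid[0:384,0:512]; a=(u-K[0,2])/K[0,0]; b=(v-K[1,2])/K[1,1]; r=np.hypot(a,b)+1e-9
    t=np.tan(r)/r*d; P=np.stack([a*t,b*t,d],-1)
    T=np.eye(4);T[:3,:3]=R.from_euler('xyz',s['eef_rot']).as_matrix();T[:3,3]=s['tcp_pos'];T=T@c['T_tool_cam']
    W=P@T[:3,:3].T+T[:3,3]; W[d==0]=np.nan
    return im,W,s
E
python3 - <<'E'
from meas import *
z=np.load('top0.npz');W=z['W'];print(body(W,(.425,-.265)));z=np.load('scene0.npz');W=z['W'];print(body(W,(.425,-.265)))
print(go(.5,-.0,.25,0))
E
```

```text
((424.2505798339844, -266.46044921875), (100.93475341796875, 60.6384162902832), 3.152360200881958)
((425.35491943359375, -267.2560729980469), (100.49151611328125, 61.56657028198242), 3.0560319423675537)
[-0.4606 -0.4304 -0.0054  2.7418]
```

Emit:
{"fn": "play_rows", "kwargs": {
  "commands": [
    [[-0.046,-0.043,0,0,0],[-0.092,-0.086,0,0,0],[-0.138,-0.129,0,0,0],[-0.184,-0.172,0,0,0],[-0.23,-0.215,0,0,0]]
  ],
  "grip_force": 6
}}

```text
time_s: 2.02
tcp_pos: [0.3711, 0.2884, 0.2448]
eef_rot: [3.141, 0.0, 2.742]
wrist_force: [0.8, -0.5, 1.2]
grip_width: 0.0874
grip_force: 0.0
```

Emit:
{"fn": "play_rows", "kwargs": {
  "commands": [
    [[-0.046,-0.043,0,0,0],[-0.092,-0.086,0,0,0],[-0.138,-0.129,0,0,0],[-0.184,-0.172,0,0,0],[-0.23,-0.215,0,0,0]]
  ]
}}

```text
time_s: 2.65
tcp_pos: [0.4983, 0.003, 0.245]
eef_rot: [3.141, 0.001, 2.742]
wrist_force: [1.7, 0.3, -0.1]
grip_width: 0.0871
grip_force: 0.0
```

Emit:
{"fn": "play_rows", "kwargs": {
  "commands": [
    [[0,0,0,0.14,0],[0,0,0,0.28,0],[0,0,0,0.42,0],[0,0,0,0.56,0],[0,0,0,0.7,0]]
  ]
}}

```text
time_s: 3.28
tcp_pos: [0.4977, 0.0049, 0.2446]
eef_rot: [3.141, -0.0, 2.037]
wrist_force: [-1.3, -0.9, -0.5]
grip_width: 0.0873
grip_force: 0.0
```

Emit:
{"fn": "play_rows", "kwargs": {
  "commands": [
    [[0,0,0,0.14,0],[0,0,0,0.28,0],[0,0,0,0.42,0],[0,0,0,0.56,0],[0,0,0,0.7,0]]
  ]
}}

```text
time_s: 3.9
tcp_pos: [0.4977, 0.0049, 0.2447]
eef_rot: [3.141, -0.0, 1.337]
wrist_force: [-0.4, 0.4, 0.2]
grip_width: 0.087
grip_force: 0.0
```

Emit:
{"fn": "play_rows", "kwargs": {
  "commands": [
    [[0,0,0,0.14,0],[0,0,0,0.28,0],[0,0,0,0.42,0],[0,0,0,0.56,0],[0,0,0,0.7,0]]
  ]
}}

```text
time_s: 4.53
tcp_pos: [0.4977, 0.0049, 0.2447]
eef_rot: [-3.142, -0.0, 0.637]
wrist_force: [0.1, -0.4, 0.2]
grip_width: 0.0868
grip_force: 0.0
```

Emit:
{"fn": "play_rows", "kwargs": {
  "commands": [
    [[0,0,0,0.13,0],[0,0,0,0.26,0],[0,0,0,0.39,0],[0,0,0,0.52,0],[0,0,0,0.64,0]]
  ]
}}

```text
time_s: 5.15
tcp_pos: [0.4977, 0.0049, 0.2446]
eef_rot: [-3.141, -0.0, -0.002]
wrist_force: [-0.8, -0.6, -0.9]
grip_width: 0.087
grip_force: 0.0
```

```bash
cat > w.py <<'E'
from meas import *
import sys
im,W,s=wrist(); n=sys.argv[1]; save(im,n+'.png'); np.savez(n+'.npz',im=im,W=W)
print(np.round(s['tcp_pos'],4),np.round(s['eef_rot'],4),np.round(s['joint_pos'],2),s['time_s'],s['wrist_force'])
for c,r in ribs(im,W).items():
    print(c,np.round(r[0],4),round(r[1],3),r[2],r[3],'body',np.round(np.concatenate([np.ravel(x) for x in body(W,r[0])]),1))
E
python3 w.py w1
```

```text
[0.4977 0.0049 0.2446] [-3.1413e+00 -1.0000e-04 -2.3000e-03] [-0.61  0.03  0.53  1.81 -0.02  1.3  -1.65] 5.15 [-0.81907358 -0.59536597 -0.91754673]
blue [0.4333 0.0737] -0.268 395 [14. 44.] body [433.1  74.   60.3 100.8  74.2]
green [ 0.4347 -0.2663] -0.072 187 [15. 25.] body [ 445.2 -266.3   60.    61.7    4. ]
yellow [ 0.4307 -0.081 ] 0.425 237 [14. 36.] body [429.2 -82.   96.   60.5  32.6]
red [ 0.5482 -0.3623] 0.236 312 [16. 44.] body [ 548.1 -362.7  100.6   63.5   13.6]
```

View pics/w1.png

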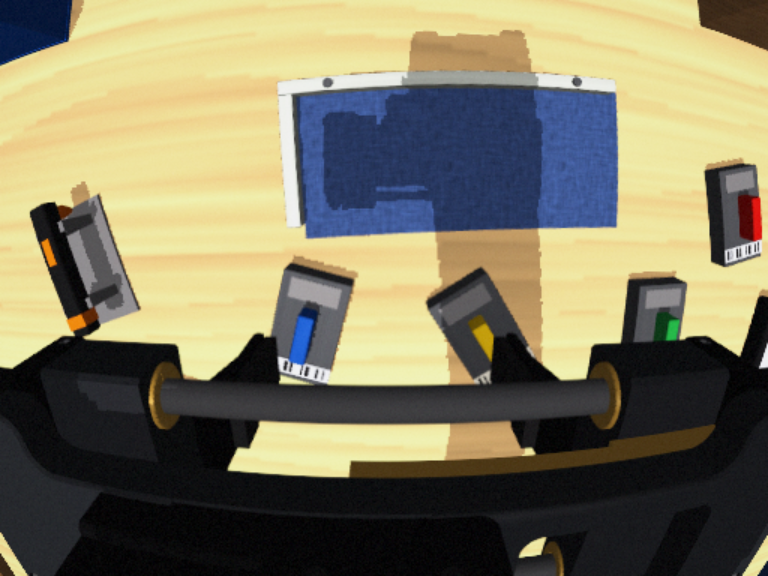

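The wrist view shows the fence (corner near 290,90 in the enlarged picture) and the drives, with their strips facing the robot. The wand's nose hangs at the far end, so its yaw is about +15°. Next I'll fit the fence and wand.

Run:
```python
from meas import *
z=np.load('w1.npz');W=z['W']
m=(W[...,0]>.5)&(W[...,0]<.7)&(abs(W[...,1]+.05)<.2)&(W[...,2]>.015)&(W[...,2]<.028)
P=W[m][:,:2];print(len(P),P.min(0),P.max(0),np.median(W[m][:,2]))
e=[]
for y in np.arange(-.18,.06,.01):
    s=P[(abs(P[:,1]-y)<.005)&(P[:,0]>.6)]; e.append((y,s[:,0].min(),s[:,0].max()))
e=np.array(e);print('back',np.polyfit(e[:,0],e[:,1],1),np.polyfit(e[:,0],e[:,2],1))
e=[]
for x in np.arange(.53,.62,.01):
    s=P[(abs(P[:,0]-x)<.005)&(P[:,1]>.05)]; e.append((x,s[:,1].min(),s[:,1].max()))
e=np.array(e);print('stop',np.polyfit(e[:,0],e[:,1],1),np.polyfit(e[:,0],e[:,2],1))
m=(W[...,0]>.4)&(W[...,0]<.6)&(abs(W[...,1]-.3)<.08)&(W[...,2]>.056)&(W[...,2]<.07)
P=W[m];print('wand',len(P),cv2.minAreaRect((P[:,:2]*1000).astype(np.float32)),np.median(P[:,2]))
m=(W[...,0]>.4)&(W[...,0]<.6)&(abs(W[...,1]-.3)<.08)&(W[...,2]>.002)&(W[...,2]<.012)
P=W[m];print('cr',len(P),cv2.minAreaRect((P[:,:2]*1000).astype(np.float32)))
print(go(.433,.074,.12,-.268))
```

```text
3044 [ 0.5225693  -0.19879248] [0.65969841 0.09189191] 0.019079010844250788
back [-0.04943839  0.63787692] [-0.04999522  0.65008142]
stop [0.043832   0.05154815] [0.04689775 0.06224043]
wand 1116 ((497.422607421875, 304.3402404785156), (129.93601989746094, 24.840513229370117), 15.438925743103027) 0.060958432683428765
cr 1835 ((493.7611999511719, 297.69549560546875), (125.10353088378906, 59.273590087890625), 16.963584899902344)
[-0.0653 -0.0686  0.1247  0.26  ]
```

Emit:
{"fn": "play_rows", "kwargs": {
  "commands": [
    [[-0.022,-0.023,0.04,0.09,0],[-0.044,-0.046,0.08,0.18,0],[-0.0655,-0.0685,0.125,0.26,0],[-0.0655,-0.0685,0.125,0.26,0],[-0.0655,-0.0685,0.125,0.26,0]]
  ],
  "grip_force": 9
}}

```text
time_s: 5.82
tcp_pos: [0.433, 0.073, 0.1205]
eef_rot: [-3.141, -0.001, -0.257]
wrist_force: [0.1, -0.6, 0.0]
grip_width: 0.087
grip_force: 0.0
```

Run:
```python
from meas import *
print(go(.433,.074,.051,-.268)); s=observe(); print(s['tcp_pos'],s['eef_rot'])
im,d,W=shot('top')
for c,r in ribs(im,W).items(): print(c,np.round(r[0],4))
```

```text
[-0.0002 -0.0009  0.0695  0.0115]
[0.4330039  0.07304996 0.12045191] [-3.14092043e+00 -1.23940469e-03 -2.56508786e-01]
yellow [ 0.425  -0.0823]
red [ 0.5462 -0.362 ]
```

Emit:
{"fn": "play_rows", "kwargs": {
  "commands": [
    [[0,-0.001,0.03,0.012,0],[0,-0.001,0.055,0.012,0],[0,-0.001,0.0695,0.012,0],[0,-0.001,0.0695,0.012,0.5],[0,-0.001,0.0695,0.012,1]]
  ],
  "grip_force": 9
}}

```text
time_s: 6.5
tcp_pos: [0.4332, 0.0743, 0.051]
eef_rot: [-3.141, -0.001, -0.27]
wrist_force: [0.2, 0.6, 0.2]
grip_width: 0.0744
grip_force: 0.0
```

Emit:
{"fn": "play_rows", "kwargs": {
  "commands": [
    [[0,0,0,0,1],[0,0,0,0,1],[0,0,0,0,1],[0,0,0,0,1],[0,0,0,0,1]]
  ]
}}

```text
time_s: 7.12
tcp_pos: [0.4323, 0.0743, 0.0501]
eef_rot: [-3.142, 0.0, -0.27]
wrist_force: [-0.2, 0.3, 0.2]
grip_width: 0.0252
grip_force: 0.0
```

Emit:
{"fn": "play_rows", "kwargs": {
  "commands": [
    [[0,0,-0.01,0,1],[0,0,-0.03,0,1],[0,0,-0.05,0,1],[0,0,-0.05,0,1],[0,0,-0.05,0,1]]
  ]
}}

```text
time_s: 7.75
tcp_pos: [0.4319, 0.0742, 0.0995]
eef_rot: [3.141, 0.001, -0.27]
wrist_force: [-0.1, -0.1, -3.7]
grip_width: 0.014
grip_force: 9.0
```

```bash
python3 w.py w2
python3 - <<'E'
from meas import *
print(observe()['grip_force'],observe()['grip_width'],go(.5856,.0442,.075,.05))
E
```

```text
[0.4319 0.0742 0.0995] [ 3.1413e+00  7.0000e-04 -2.7020e-01] [-0.7   0.06  0.44  2.12 -0.03  0.97 -2.08] 7.75 [-0.08862326 -0.10001846 -3.73674651]
yellow [ 0.4266 -0.0831] 0.558 1034 [14. 45.] body [427.  -83.4 100.9  60.9  33.1]
8.993062824010849 0.014088892495365938 [ 0.1563 -0.0123  0.0243 -0.3201]
```

```bash
cat > f.py <<'E'
from meas import *
import sys
# f.py fx fy z : go to fence-frame mm, yaw .05 (or 5th)
fx,fy,z=[float(a) for a in sys.argv[1:4]]
C=np.array([.634,.0797]);X=np.array([.99875,.05]);Y=np.array([-.05,.99875])
p=C+fx/1000*X+fy/1000*Y; s=observe(); q=s['tcp_pos'][:2]-C
print('fence mm',np.round([q@X*1000,q@Y*1000],1),'z',s['tcp_pos'][2],s['eef_rot'],'F',s['wrist_force'],s['grip_width'],s['grip_force'],s['time_s'])
print(go(*p,z,.05))
E
python3 f.py -58 -36 .0995
```

```text
fence mm [-202.3    4.5] z 0.0992636110296277 [ 3.14082879e+00  1.08744930e-03 -2.70078014e-01] F [-0.30376411 -0.6867941  -3.45822918] 0.014088892495365938 8.993062824010849 7.8
[ 1.497e-01 -7.000e-03 -2.000e-04 -3.201e-01]
```

Emit:
{"fn": "play_rows", "kwargs": {
  "commands": [
    [[0.03,-0.0015,0,-0.08,1],[0.075,-0.0035,0,-0.16,1],[0.12,-0.0055,0,-0.24,1],[0.15,-0.007,0,-0.32,1],[0.15,-0.007,0,-0.32,1]]
  ]
}}

```text
time_s: 8.43
tcp_pos: [0.5797, 0.0398, 0.0986]
eef_rot: [3.14, 0.001, 0.049]
wrist_force: [-0.8, -0.1, -3.8]
grip_width: 0.0137
grip_force: 9.0
```

Emit:
{"fn": "play_rows", "kwargs": {
  "commands": [
    [[0,0,0.01,0,1],[0,0,0.02,0,1],[0,0,0.025,0,1],[0,0,0.03,0,1],[0,0,0.03,0,1]]
  ]
}}

```text
time_s: 9.05
tcp_pos: [0.5785, 0.041, 0.0697]
eef_rot: [-3.142, 0.0, 0.05]
wrist_force: [1.0, 0.5, -4.2]
grip_width: 0.0139
grip_force: 9.0
```

```bash
python3 f.py -58 -36 .055; python3 w.py w3
python3 - <<'E'
from meas import *
z=np.load('w3.npz');W=z['W']
m=(W[...,0]>.45)&(W[...,0]<.63)&(abs(W[...,1]-.04)<.036)
for a in np.arange(0,.07,.004):
    k=m&(W[...,2]>=a)&(W[...,2]<a+.004); print(round(a,3),k.sum(),end=' ')
E
```

```text
fence mm [-57.4 -35.9] z 0.06974672359140942 [-3.14151670e+00  4.65810908e-04  4.98237753e-02] F [ 1.01197915  0.49001421 -4.24653713] 0.013870889630037507 8.993719518184662 9.05
[-0.0006  0.0001  0.0147 -0.0002]
[0.5785 0.041  0.0697] [-3.1415e+00  5.0000e-04  4.9800e-02] [-0.52  0.42  0.45  1.79 -0.21  0.98 -1.5 ] 9.05 [ 1.01197915  0.49001421 -4.24653713]
blue [0.5868 0.0412] 0.049 1432 [14. 30.] body [596.6  54.2  92.3 124.3  75.3]
yellow [ 0.4462 -0.0737] -1.069 31 [ 4. 11.] body [ 427.5 -103.3   71.    30.    43.5]
0.0 372 0.004 0 0.008 61 0.012 37 0.016 43 0.02 57 0.024 77 0.028 89 0.032 6956 0.036 52 0.04 44 0.044 73 0.048 128 0.052 176 0.056 1304 0.06 104 0.064 115 0.068 159
```

View pics/w3.png

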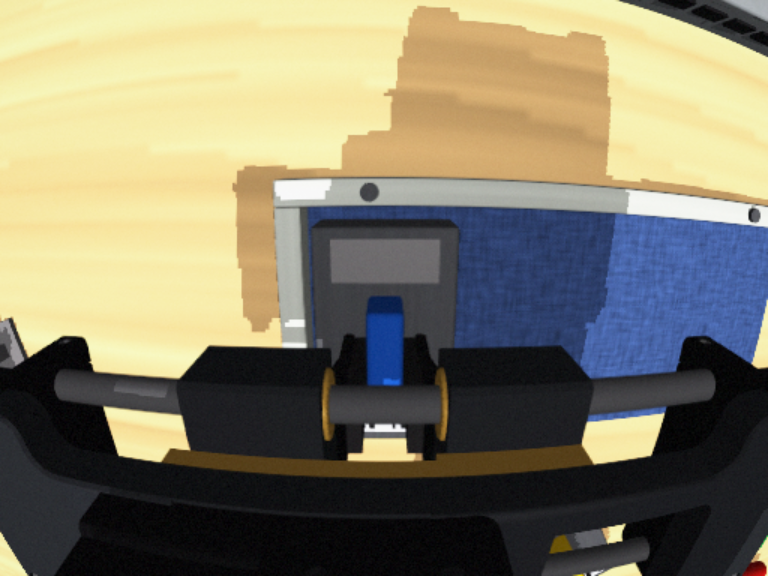

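The drive is held square inside the corner, with its underside about 8 mm up. I'll lower it and watch the force.

Emit:
{"fn": "play_rows", "kwargs": {
  "commands": [
    [[0,0,0.003,0,1],[0,0,0.006,0,1],[0,0,0.0075,0,1],[0,0,0.0085,0,1],[0,0,0.0085,0,1]]
  ]
}}

```text
time_s: 9.72
tcp_pos: [0.5788, 0.0409, 0.0615]
eef_rot: [-3.142, 0.0, 0.05]
wrist_force: [0.5, 0.5, -2.6]
grip_width: 0.0141
grip_force: 9.0
```

Emit:
{"fn": "play_rows", "kwargs": {
  "commands": [
    [[0.002,0,0,0,1],[0.004,0,0,0,1],[0.005,0,0,0,1],[0.006,0,0,0,1],[0.006,0,0,0,1]]
  ]
}}

```text
time_s: 10.35
tcp_pos: [0.5849, 0.0413, 0.0616]
eef_rot: [-3.142, -0.0, 0.05]
wrist_force: [0.2, -0.7, -3.2]
grip_width: 0.0141
grip_force: 9.0
```

```bash
python3 f.py -50 -30 .055; python3 w.py w4
python3 - <<'E'
from meas import *
z=np.load('w4.npz');W=z['W'];C=np.array([.634,.0797])
m=(W[...,0]>.45)&(W[...,0]<.66)&(abs(W[...,1]-.04)<.036)&(W[...,2]>.021)&(W[...,2]<.034)
P=W[m]; print('top z',np.median(P[:,2]))
q=P[:,:2]-C; fx=q@[.99875,.05]; fy=q@[-.05,.99875]
k=(fx<.005)&(P[:,2]>.0235)&(fy<.003); print('x max',np.percentile(fx[k],[95,99]),'y',np.percentile(fy[k],[1,99]))
E
```

```text
fence mm [-51.  -35.9] z 0.061575356007503336 [-3.14150462e+00 -1.48362266e-04  4.98224642e-02] F [ 0.16540716 -0.7458454  -3.21916697] 0.01409255637662074 8.993896543979645 10.35
[ 0.001  -0.0059  0.0066 -0.0002]
[0.5849 0.0413 0.0616] [-3.1415e+00 -1.0000e-04  4.9800e-02] [-0.51  0.44  0.44  1.78 -0.22  0.97 -1.5 ] 10.35 [ 0.16540716 -0.7458454  -3.21916697]
blue [0.5931 0.0415] 0.051 1372 [14. 30.] body [592.2  38.8 112.6 102.8   2.7]
green [ 0.4194 -0.2669] 0.264 82 [14. 29.] body [0. 0. 0. 0. 0.]
top z 0.025721399800604478
x max [-0.00209597 -0.00048969] y [-0.06539293 -0.00696378]
```

Emit:
{"fn": "play_rows", "kwargs": {
  "commands": [
    [[0,0,0.001,0,1],[0.001,0,0.001,0,1],[0.002,0,0.001,0,1],[0.003,0,0.001,0,1],[0.003,0,0.001,0,1]]
  ]
}}

```text
time_s: 11.02
tcp_pos: [0.5865, 0.0412, 0.0608]
eef_rot: [-3.141, 0.003, 0.05]
wrist_force: [-8.9, -0.0, 8.2]
grip_width: 0.014
grip_force: 9.0
```

Emit:
{"fn": "play_rows", "kwargs": {
  "commands": [
    [[0,-0.001,0,0,1],[0,-0.002,0,0,1],[0,-0.003,0,0,1],[0,-0.004,0,0,1],[0,-0.004,0,0,1]]
  ]
}}

```text
time_s: 11.65
tcp_pos: [0.5864, 0.0418, 0.0609]
eef_rot: [3.138, 0.003, 0.047]
wrist_force: [-8.8, -10.2, 8.4]
grip_width: 0.014
grip_force: 9.0
```

Emit:
{"fn": "play_rows", "kwargs": {
  "commands": [
    [[0,-0.0005,0,0,1],[0,-0.001,0,0,1],[0,-0.001,0,0,1],[0,-0.0015,0,0,1],[0,-0.0015,0,0,1]]
  ]
}}

```text
time_s: 12.28
tcp_pos: [0.5864, 0.0426, 0.061]
eef_rot: [3.138, 0.003, 0.046]
wrist_force: [-8.8, -12.0, 9.8]
grip_width: 0.0139
grip_force: 9.0
```

```bash
python3 f.py -50 -30 .055
```

```text
fence mm [-49.4 -34.6] z 0.0609716290623713 [3.13789233e+00 2.64463660e-03 4.63386309e-02] F [ -8.82089124 -12.02783866   9.7848471 ] 0.013867445267437533 9.044819623231888 12.275
[-0.0006 -0.0046  0.006  -0.0037]
```

Emit:
{"fn": "play_rows", "kwargs": {
  "commands": [
    [[0,0.003,0,0,1],[-0.0025,0.003,0,0,1],[-0.0025,0.003,-0.001,0,1],[-0.0025,0.003,-0.001,0,1],[-0.0025,0.003,-0.001,0,1]]
  ]
}}

```text
time_s: 12.9
tcp_pos: [0.5851, 0.0441, 0.0614]
eef_rot: [-3.141, 0.0, 0.05]
wrist_force: [-0.1, 1.4, -3.5]
grip_width: 0.0137
grip_force: 9.0
```

Emit:
{"fn": "play_rows", "kwargs": {
  "commands": [
    [[0,-0.001,0,0,1],[0,-0.002,0,0,1],[0,-0.003,0,0,1],[0,-0.004,0,0,1],[0,-0.004,0,0,1]]
  ]
}}

```text
time_s: 13.52
tcp_pos: [0.5849, 0.0478, 0.0615]
eef_rot: [-3.142, -0.0, 0.05]
wrist_force: [-0.6, 0.7, -3.7]
grip_width: 0.014
grip_force: 9.0
```

```bash
python3 f.py -50 -30 .055
```

```text
fence mm [-50.6 -29.4] z 0.06154261660099438 [-3.14150587e+00 -5.13296217e-05  4.99232043e-02] F [-0.62817343  0.69641235 -3.7328262 ] 0.013998882120804468 8.998747766017914 13.525
[ 0.0006  0.0006  0.0065 -0.0001]
```

Emit:
{"fn": "play_rows", "kwargs": {
  "commands": [
    [[0,-0.0005,0,0,1],[0,-0.001,0,0,1],[0,-0.0015,0,0,1],[0,-0.0015,0,0,1],[0,-0.0015,0,0,1]]
  ]
}}

```text
time_s: 14.15
tcp_pos: [0.5849, 0.0481, 0.0617]
eef_rot: [3.141, -0.0, 0.049]
wrist_force: [-0.7, -4.8, -1.5]
grip_width: 0.014
grip_force: 9.0
```

```bash
python3 f.py -50 -30 .055; python3 w.py w5
python3 - <<'E'
from meas import *
z=np.load('w5.npz');W=z['W'];C=np.array([.634,.0797])
q=W[...,:2]-C; fx=q@[.99875,.05]; fy=q@[-.05,.99875]; Z=W[...,2]
for x in (-.01,-.015,-.02):
    m=(abs(fx-x)<.002)&(Z>.005)&(abs(fy)<.075); 
    for lo,hi,n in((.0225,.03,'drive'),(.012,.0215,'fence')):
        k=m&(Z>lo)&(Z<hi); print(n,x,np.round([fy[k].min(),fy[k].max()],4) if k.any() else 0)
E
```

```text
fence mm [-50.6 -29.1] z 0.061654528329268606 [ 3.14054408e+00 -8.31502053e-05  4.88630683e-02] F [-0.71985354 -4.81881472 -1.52565846] 0.013962464482861443 9.00633618235588 14.15
[ 0.0006  0.0009  0.0067 -0.0011]
[0.5849 0.0481 0.0617] [ 3.1405e+00 -1.0000e-04  4.8900e-02] [-0.52  0.44  0.44  1.78 -0.22  0.97 -1.51] 14.15 [-0.71985354 -4.81881472 -1.52565846]
blue [0.5927 0.0483] 0.048 1326 [14. 29.] body [592.1  41.6 113.2  96.2   3.5]
green [ 0.4152 -0.262 ] 0.24 76 [10. 24.] body [0. 0. 0. 0. 0.]
yellow [ 0.4453 -0.0783] 0.975 7 [ 2. 11.] body [437.1 -99.2  93.7  34.6  50.8]
drive -0.01 [-0.0592  0.0005]
fence -0.01 [0.0019 0.0118]
drive -0.015 [-0.0596  0.0001]
fence -0.015 [0.0015 0.0121]
drive -0.02 [-0.0588  0.0003]
fence -0.02 [0.0017 0.0118]
```

Emit:
{"fn": "play_rows", "kwargs": {
  "commands": [
    [[0.0005,0.0005,0,0,1],[0.001,0.0005,0,0,1],[0.0015,0.0005,0,0,1],[0.0015,0.0005,0.0004,0,1],[0.0015,0.0005,0.0004,0,1]]
  ]
}}

```text
time_s: 14.82
tcp_pos: [0.586, 0.0482, 0.061]
eef_rot: [3.141, 0.001, 0.049]
wrist_force: [-1.8, -4.8, -1.7]
grip_width: 0.014
grip_force: 9.0
```

Emit:
{"fn": "play_rows", "kwargs": {
  "commands": [
    [[0,0,0,0,0.6],[0,0,0,0,0.6],[0,0,0,0,0.6],[0,0,-0.03,0,0.6],[0,0,-0.06,0,0.6]]
  ]
}}

```text
time_s: 15.45
tcp_pos: [0.5863, 0.0491, 0.1218]
eef_rot: [-3.141, 0.0, 0.05]
wrist_force: [-0.1, 0.4, -0.1]
grip_width: 0.0346
grip_force: 0.0
```

Emit:
{"fn": "play_rows", "kwargs": {
  "commands": [
    [[0,0,-0.05,0,0],[0,0,-0.08,0,0],[0,0,-0.08,0,0],[0,0,-0.08,0,0],[0,0,-0.08,0,0]]
  ]
}}

```text
time_s: 16.08
tcp_pos: [0.5858, 0.0489, 0.1999]
eef_rot: [3.141, 0.002, 0.05]
wrist_force: [-0.6, 0.2, -0.1]
grip_width: 0.0769
grip_force: 0.0
```

```bash
cat > chk.py <<'E'
from meas import *
import sys
im,W,s=wrist(); save(im,sys.argv[1]+'.png'); np.savez(sys.argv[1]+'.npz',im=im,W=W)
C=np.array([.634,.0797]); q=W[...,:2]-C; fx=q@[.99875,.05]; fy=q@[-.05,.99875]; Z=W[...,2]
print('t',s['time_s'])
for c,r in ribs(im,W).items():
    p=r[0]-C; f=p@[.99875,.05]*1000,p@[-.05,.99875]*1000
    print(c,'world',np.round(r[0],4),'fence',np.round(f,1),'ang',round(r[1]-.05,3),r[3])
    m=(np.hypot(W[...,0]-r[0][0],W[...,1]-r[0][1])<.066)&(Z>.0228)&(Z<.030)
    if m.sum()>200 and f[0]>-80:
        k=m&(abs(fy-f[1]/1000)<.04); print('   top face fx',np.round(np.percentile(fx[k],[1,99])*1000,1),'fy',np.round(np.percentile(fy[k],[1,99])*1000,1))
    elif m.sum()>200: print('   body',np.round(np.concatenate([np.ravel(x) for x in body(W,r[0])]),1))
    k=(abs(fy-f[1]/1000)<.02)&(fx>-.02)&(Z>.015)&(Z<.0215); print('   fence x min',np.nanmin(fx[k])*1000 if k.any() else None)
E
python3 chk.py w6
python3 - <<'E'
from meas import *
im,d,W=shot('top')
for c in ((.425,-.267),(.4265,-.083),(.5475,-.362)): print(np.round(np.concatenate([np.ravel(x) for x in body(W,c)]),1))
print(go(.4262,-.083,.125,.578))
E
```

```text
t 16.075
blue world [0.5866 0.0472] fence [-48.9 -30.1] ang -0.008 [13. 44.]
   top face fx [-98.3   0.3] fy [-59.1  -0.5]
   fence x min 0.8663875720879297
yellow world [ 0.4414 -0.0693] fence [-199.8 -139.2] ang 0.629 [4. 5.]
   body [437.2 -53.6  51.1  21.8  33.7]
   fence x min 0.19800886853232572
[ 424.6 -266.1  102.2   61.7    2.6]
[425.9 -82.2 101.2  60.5  33.3]
[ 547.1 -362.2  101.3   62.7   13.8]
[-0.1662  0.1237  0.0752 -0.5281]
```

Emit:
{"fn": "play_rows", "kwargs": {
  "commands": [
    [[-0.02,0.03,0,0,0],[-0.04,0.07,0,0,0],[-0.06,0.11,0,0,0],[-0.08,0.15,0,0,0],[-0.1,0.19,0,0,0]]
  ]
}}

```text
time_s: 16.8
tcp_pos: [0.4951, -0.1472, 0.2008]
eef_rot: [-3.141, 0.0, 0.05]
wrist_force: [0.2, 0.4, 0.2]
grip_width: 0.0869
grip_force: 0.0
```

Emit:
{"fn": "play_rows", "kwargs": {
  "commands": [
    [[-0.02,0.04,0.02,0,0],[-0.05,0.08,0.04,0,0],[-0.0765,0.117,0.08,0,0],[-0.0765,0.117,0.08,0,0],[-0.0765,0.117,0.08,0,0]]
  ]
}}

```text
time_s: 17.42
tcp_pos: [0.4257, -0.2663, 0.1211]
eef_rot: [-3.141, 0.0, 0.05]
wrist_force: [-0.3, -0.2, 0.5]
grip_width: 0.0874
grip_force: 0.0
```

```bash
python3 chk.py w7
python3 - <<'E'
from meas import *
print(observe()['tcp_pos'],go(.425,-.2665,.051,.054))
W=np.load('w7.npz')['W'];print(body(W,(.425,-.267)))
E
```

```text
t 17.425
green world [ 0.4258 -0.268 ] fence [-225.3 -336.9] ang 0.009 [14. 44.]
   body [ 425.4 -267.9   99.4   59.7    3.2]
   fence x min None
yellow world [ 0.4266 -0.0843] fence [-215.4 -153.4] ang 0.521 [16. 44.]
   body [426.2 -84.4 101.   62.2  33.2]
   fence x min None
red world [ 0.5479 -0.363 ] fence [-108.1 -437.8] ang 0.191 [15. 43.]
   body [ 547.8 -363.1  101.4   61.3   14.3]
   fence x min None
[ 0.42627976 -0.26595347  0.12145943] [-0.0013  0.0005  0.0705 -0.003 ]
((425.409423828125, -267.91595458984375), (99.43869018554688, 59.71424102783203), 3.153327465057373)
```

Emit:
{"fn": "play_rows", "kwargs": {
  "commands": [
    [[-0.001,0.0015,0.03,0,0.2],[-0.001,0.0015,0.055,0,0.4],[-0.001,0.0015,0.0705,0,0.6],[-0.001,0.0015,0.0705,0,1],[-0.001,0.0015,0.0705,0,1]]
  ],
  "grip_force": 9
}}

```text
time_s: 18.1
tcp_pos: [0.4252, -0.2682, 0.0515]
eef_rot: [3.141, -0.001, 0.05]
wrist_force: [-0.3, -0.2, 0.1]
grip_width: 0.0453
grip_force: 0.0
```

Emit:
{"fn": "play_rows", "kwargs": {
  "commands": [
    [[0,0,0,0,1],[0,0,0,0,1],[0,0,0,0,1],[0,0,0,0,1],[0,0,0,0,1]]
  ]
}}

```text
time_s: 18.73
tcp_pos: [0.4246, -0.2681, 0.0508]
eef_rot: [-3.141, -0.0, 0.05]
wrist_force: [-0.8, 1.8, 5.0]
grip_width: 0.0141
grip_force: 9.0
```

Emit:
{"fn": "play_rows", "kwargs": {
  "commands": [
    [[0,0,-0.01,0,1],[0,0,-0.03,0,1],[0,0,-0.06,0,1],[0,0,-0.06,0,1],[0,0,-0.06,0,1]]
  ]
}}

```text
time_s: 19.35
tcp_pos: [0.424, -0.2677, 0.1098]
eef_rot: [-3.141, 0.001, 0.05]
wrist_force: [-0.3, -0.4, -5.0]
grip_width: 0.0138
grip_force: 9.0
```

```bash
python3 f.py -58 -97 .112
```

```text
fence mm [-227.1 -336.5] z 0.10976858890810746 [-3.14090856e+00  8.28710860e-04  5.00231953e-02] F [-0.25731118 -0.43275087 -4.98146938] 0.01379079084882577 8.999142050743103 19.35
[ 0.1691 -0.2395 -0.0022  0.    ]
```

Emit:
{"fn": "play_rows", "kwargs": {
  "commands": [
    [[0.03,-0.02,0,0,1],[0.07,-0.05,0,0,1],[0.11,-0.09,0,0,1],[0.14,-0.13,0,0,1],[0.169,-0.17,0,0,1]]
  ]
}}

```text
time_s: 19.98
tcp_pos: [0.5848, -0.0884, 0.1088]
eef_rot: [-3.142, 0.003, 0.05]
wrist_force: [1.5, -0.7, -3.3]
grip_width: 0.014
grip_force: 9.0
```

Emit:
{"fn": "play_rows", "kwargs": {
  "commands": [
    [[0,-0.04,0,0,1],[0,-0.0695,0,0,1],[0,-0.0695,0.025,0,1],[0,-0.0695,0.045,0,1],[0,-0.0695,0.052,0,1]]
  ]
}}

```text
time_s: 20.6
tcp_pos: [0.5799, -0.0212, 0.0563]
eef_rot: [3.141, 0.004, 0.049]
wrist_force: [-0.4, 0.2, -3.1]
grip_width: 0.0139
grip_force: 9.0
```

Emit:
{"fn": "play_rows", "kwargs": {
  "commands": [
    [[0,0,0.002,0,1],[0,0,0.002,0,1],[0,0,0.002,0,1],[0,0,0.002,0,1],[0,0,0.002,0,1]]
  ]
}}

```text
time_s: 21.22
tcp_pos: [0.5815, -0.0204, 0.0569]
eef_rot: [-3.141, -0.0, 0.05]
wrist_force: [-0.5, -0.6, -4.9]
grip_width: 0.0137
grip_force: 9.0
```

```bash
python3 f.py -51 -92 .052; python3 chk.py w8
python3 - <<'E'
from meas import *
W=np.load('w8.npz')['W']; m=(W[...,0]>.6)&(W[...,0]<.63)&(abs(W[...,1]+.018)<.02); print(np.median(W[m][:,2]))
E
```

```text
fence mm [-57.5 -97.4] z 0.0568589971045981 [-3.14138223e+00 -4.01430281e-04  4.98066944e-02] F [-0.52675386 -0.63546454 -4.86765674] 0.013700869340466139 8.999374508857727 21.225
[ 0.0065 -0.0054  0.0049 -0.0002]
t 21.225
blue world [0.5954 0.0476] fence [-40.2 -30.2] ang -0.037 [14. 26.]
   top face fx [-66.5   0.1] fy [-59.9  -0.6]
   fence x min -0.13203089822523162
green world [ 0.5922 -0.0199] fence [-46.7 -97.4] ang 0.007 [14. 25.]
   top face fx [-104.6   -1.2] fy [-127.5  -57.5]
   fence x min -7.515709268698236
0.13264542037953322
```

View pics/w8.png

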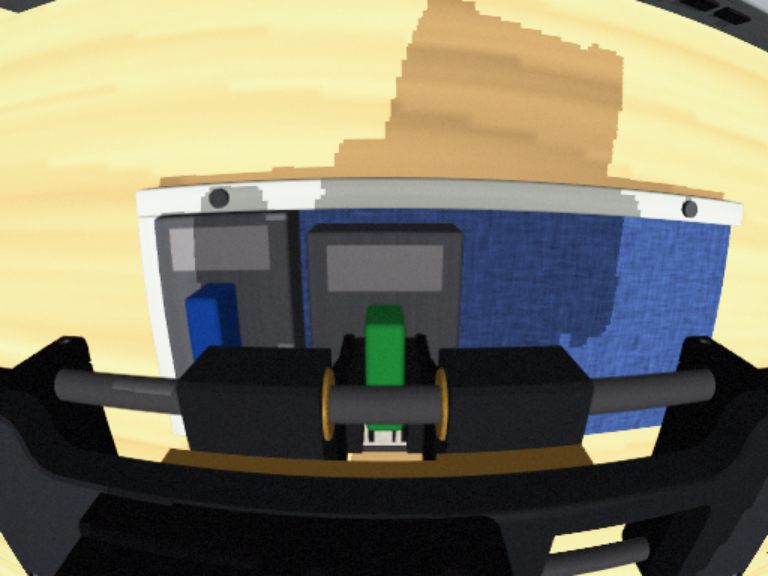

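Emit:
{"fn": "play_rows", "kwargs": {
  "commands": [
    [[0,0,0.003,0,1],[0,0,0.0055,0,1],[0.003,0,0.0055,0,1],[0.005,0,0.0055,0,1],[0.006,0,0.0055,0,1]]
  ]
}}

```text
time_s: 21.9
tcp_pos: [0.5875, -0.0202, 0.051]
eef_rot: [3.142, 0.0, 0.05]
wrist_force: [-0.5, 0.5, -4.1]
grip_width: 0.0141
grip_force: 9.0
```

Emit:
{"fn": "play_rows", "kwargs": {
  "commands": [
    [[0.0005,0,0,0,1],[0.001,0,0,0,1],[0.0015,0,0,0,1],[0.0015,0,0,0,1],[0.0015,0,0,0,1]]
  ]
}}

```text
time_s: 22.52
tcp_pos: [0.5888, -0.0201, 0.0511]
eef_rot: [-3.141, -0.0, 0.05]
wrist_force: [-1.2, 0.1, -4.1]
grip_width: 0.0138
grip_force: 9.0
```

```bash
python3 f.py -51 -90 .052
```

```text
fence mm [-50.1 -97.4] z 0.05114573306921045 [-3.14149345e+00 -1.01335193e-05  4.98096835e-02] F [-1.24473155  0.08137087 -4.05853911] 0.013771042312261837 8.999676704406738 22.525
[-0.0009 -0.0074 -0.0009 -0.0002]
```

Emit:
{"fn": "play_rows", "kwargs": {
  "commands": [
    [[0,-0.002,0,0,1],[0,-0.004,0,0,1],[0,-0.006,0,0,1],[0,-0.006,0,0,1],[0,-0.006,0,0,1]]
  ]
}}

```text
time_s: 23.15
tcp_pos: [0.5885, -0.0142, 0.0511]
eef_rot: [3.142, 0.0, 0.05]
wrist_force: [0.0, 0.4, -3.9]
grip_width: 0.0139
grip_force: 9.0
```

Emit:
{"fn": "play_rows", "kwargs": {
  "commands": [
    [[0,-0.0005,0,0,1],[0,-0.001,0,0,1],[0,-0.0015,0,0,1],[0,-0.0015,0,0,1],[0,-0.0015,0,0,1]]
  ]
}}

```text
time_s: 23.78
tcp_pos: [0.5885, -0.0126, 0.0511]
eef_rot: [-3.141, -0.0, 0.05]
wrist_force: [0.5, 0.0, -4.3]
grip_width: 0.0137
grip_force: 9.0
```

```bash
python3 f.py -51 -90 .052; python3 chk.py w9
```

```text
fence mm [-50.1 -89.9] z 0.05113881584784963 [-3.14148446e+00 -5.24878368e-05  4.97853177e-02] F [ 0.51434986  0.01977316 -4.26611433] 0.013700335138099883 8.99968296289444 23.775
[-0.0009  0.0001 -0.0009 -0.0002]
t 23.775
blue world [0.6012 0.0481] fence [-34.4 -29.9] ang 1.212 [15. 15.]
   top face fx [-52.8   0.1] fy [-69.4  -0.7]
   fence x min -0.16361047111779828
green world [ 0.5993 -0.0122] fence [-39.3 -90. ] ang 0.012 [14. 24.]
   top face fx [-96.6  -0.1] fy [-119.2  -50.7]
   fence x min -0.22630338394774135
```

Near contact; a little further.

Emit:
{"fn": "play_rows", "kwargs": {
  "commands": [
    [[0,-0.0005,0,0,1],[0,-0.001,0,0,1],[0,-0.0015,0,0,1],[0,-0.0015,0,0,1],[0,-0.0015,0,0,1]]
  ]
}}

```text
time_s: 24.45
tcp_pos: [0.5884, -0.0119, 0.0512]
eef_rot: [3.141, -0.0, 0.049]
wrist_force: [0.9, -5.5, -4.3]
grip_width: 0.014
grip_force: 9.0
```

```bash
python3 f.py -51 -90 .052
```

```text
fence mm [-50.1 -89.2] z 0.05117959769822067 [ 3.14086404e+00 -1.18801182e-04  4.91711258e-02] F [ 0.8527699  -5.48015538 -4.29811074] 0.014024379830250013 9.000192806124687 24.45
[-0.0009  0.0008 -0.0008 -0.0008]
```

Emit:
{"fn": "play_rows", "kwargs": {
  "commands": [
    [[0.0005,0.0007,0,0,1],[0.001,0.0007,0.0005,0,1],[0.0015,0.0007,0.0008,0,1],[0.0015,0.0007,0.0008,0,1],[0.0015,0.0007,0.0008,0,1]]
  ]
}}

```text
time_s: 25.08
tcp_pos: [0.5891, -0.012, 0.0508]
eef_rot: [-3.141, 0.002, 0.049]
wrist_force: [-8.3, -3.1, 6.9]
grip_width: 0.0136
grip_force: 9.0
```

Emit:
{"fn": "play_rows", "kwargs": {
  "commands": [
    [[0,0,0,0,0.6],[0,0,0,0,0.6],[0,0,0,0,0.6],[0,0,-0.03,0,0.6],[0,0,-0.08,0,0.4]]
  ]
}}

```text
time_s: 25.7
tcp_pos: [0.5889, -0.0115, 0.1299]
eef_rot: [3.141, 0.003, 0.05]
wrist_force: [0.9, 0.9, 0.7]
grip_width: 0.039
grip_force: 0.0
```

Emit:
{"fn": "play_rows", "kwargs": {
  "commands": [
    [[-0.03,0.012,0,-0.1,0],[-0.07,0.027,0,-0.2,0],[-0.11,0.042,0,-0.3,0],[-0.14,0.055,0,-0.4,0],[-0.165,0.0635,0,-0.528,0]]
  ]
}}

```text
time_s: 26.32
tcp_pos: [0.4273, -0.0839, 0.1305]
eef_rot: [-3.141, -0.001, 0.581]
wrist_force: [0.0, 0.1, 0.2]
grip_width: 0.0841
grip_force: 0.0
```

```bash
python3 chk.py w10;python3 - <<'E'
from meas import *
print(observe()['tcp_pos'],go(.4264,-.0838,.051,.578))
W=np.load('w10.npz')['W'];print(body(W,(.4264,-.0838)))
im,d,W=shot('top')
for c in ((.4265,-.083),(.5475,-.362)): print(np.round(np.concatenate([np.ravel(x) for x in body(W,c)]),1))
E
```

```text
t 26.325
green world [ 0.5711 -0.0163] fence [-67.7 -92.7] ang -1.017 [10. 19.]
   top face fx [-99.6 -39.6] fy [-119.2  -53.9]
   fence x min None
yellow world [ 0.4274 -0.0839] fence [-214.5 -153. ] ang 0.53 [13. 44.]
   body [426.5 -83.8 100.5  59.9  33.1]
   fence x min -0.7021575882039651
red world [ 0.5506 -0.356 ] fence [-105.1 -431. ] ang 0.2 [ 4. 18.]
   body [ 565.6 -342.1   55.    31.6   12.8]
   fence x min None
[ 0.42473572 -0.0851634   0.1300376 ] [ 0.0021 -0.0002  0.079   0.008 ]
((426.4789733886719, -83.83135986328125), (100.53652954101562, 59.9451904296875), 33.128257751464844)
[0. 0. 0. 0. 0.]
[ 547.4 -361.1  102.1   61.9   14. ]
```

Emit:
{"fn": "play_rows", "kwargs": {
  "commands": [
    [[0.001,0,0.03,0.006,0.2],[0.002,0,0.06,0.006,0.4],[0.002,0,0.0785,0.006,0.6],[0.002,0,0.0785,0.006,1],[0.002,0,0.0785,0.006,1]]
  ],
  "grip_force": 9
}}

```text
time_s: 27.05
tcp_pos: [0.4308, -0.0822, 0.0525]
eef_rot: [3.141, -0.001, 0.571]
wrist_force: [-0.3, 0.6, -0.5]
grip_width: 0.0452
grip_force: 0.0
```

Emit:
{"fn": "play_rows", "kwargs": {
  "commands": [
    [[0,0,0,0,1],[0,0,0,0,1],[0,0,0,0,1],[0,0,0,0,1],[0,0,0,0,1]]
  ]
}}

```text
time_s: 27.68
tcp_pos: [0.4301, -0.0822, 0.0521]
eef_rot: [-3.141, -0.0, 0.572]
wrist_force: [-1.2, 2.0, 6.5]
grip_width: 0.0139
grip_force: 9.0
```

Emit:
{"fn": "play_rows", "kwargs": {
  "commands": [
    [[0,0,-0.01,0,1],[0,0,-0.03,0,1],[0,0,-0.06,0.15,1],[0,0,-0.06,0.3,1],[0,0,-0.06,0.45,1]]
  ]
}}

```text
time_s: 28.3
tcp_pos: [0.4297, -0.0824, 0.1122]
eef_rot: [-3.141, -0.0, 0.117]
wrist_force: [-0.1, 0.0, -5.5]
grip_width: 0.0139
grip_force: 9.0
```

```bash
python3 f.py -58 -157 .112
```

```text
fence mm [-212.1 -151.7] z 0.11223859070892232 [-3.14134807e+00 -2.57004398e-04  1.16602742e-01] F [-0.14187325  0.03464204 -5.49488762] 0.013904949366738877 8.994615823030472 28.3
[0.1534 0.0156 0.0002 0.0666]
```

Emit:
{"fn": "play_rows", "kwargs": {
  "commands": [
    [[0.04,0.004,0,0.03,1],[0.08,0.008,0,0.067,1],[0.12,0.012,0,0.067,1],[0.157,0.0155,0,0.067,1],[0.157,0.0155,0,0.067,1]]
  ]
}}

```text
time_s: 28.92
tcp_pos: [0.5892, -0.0781, 0.1113]
eef_rot: [3.14, 0.0, 0.056]
wrist_force: [-0.5, -0.4, -4.8]
grip_width: 0.0138
grip_force: 9.0
```

Emit:
{"fn": "play_rows", "kwargs": {
  "commands": [
    [[0,0,0.02,0,1],[0,0,0.04,0,1],[0,0,0.052,0,1],[0,0,0.055,0,1],[0,0,0.055,0,1]]
  ]
}}

```text
time_s: 29.55
tcp_pos: [0.5877, -0.0787, 0.0569]
eef_rot: [-3.142, -0.0, 0.055]
wrist_force: [-0.2, -0.4, -5.6]
grip_width: 0.0136
grip_force: 9.0
```

```bash
python3 f.py -46 -150 .052; python3 chk.py w11
```

```text
fence mm [ -54.2 -155.9] z 0.056916496250283485 [-3.14152789e+00 -8.69503668e-05  5.46130392e-02] F [-0.22695037 -0.43621892 -5.59457095] 0.013557905894149212 8.999708890914917 29.55
[ 0.0082 -0.0059  0.0049  0.0046]
t 29.55
blue world [0.5896 0.0472] fence [-45.9 -30.2] ang 0.138 [15. 37.]
   top face fx [-98.1   0. ] fy [-69.7  -1.4]
   fence x min -0.2223594717226489
green world [ 0.6006 -0.0122] fence [-37.9 -90.1] ang 0.042 [14. 22.]
   top face fx [-68.1   0.1] fy [-129.   -50.8]
   fence x min 0.01734580955585942
yellow world [ 0.5958 -0.0782] fence [ -46.1 -155.8] ang -0.001 [15. 22.]
   top face fx [-104.7   -3.3] fy [-185.4 -116.1]
   fence x min -7.390283823493869
```

View pics/w11.png

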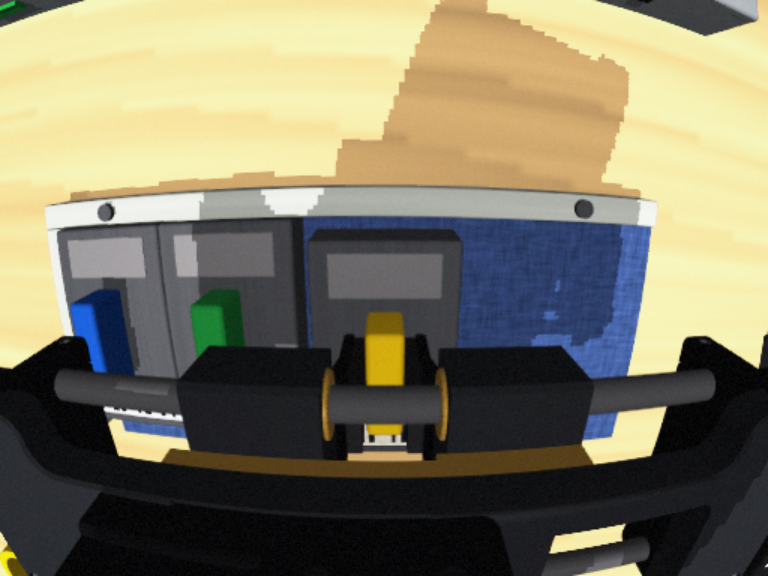

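Emit:
{"fn": "play_rows", "kwargs": {
  "commands": [
    [[0,0,0.002,0.005,1],[0,0,0.0045,0.005,1],[0.002,0,0.0045,0.005,1],[0.005,0,0.0045,0.005,1],[0.0065,0,0.0045,0.005,1]]
  ]
}}

```text
time_s: 30.22
tcp_pos: [0.5933, -0.0787, 0.053]
eef_rot: [-3.141, 0.002, 0.049]
wrist_force: [-8.2, 0.6, 9.6]
grip_width: 0.0139
grip_force: 9.0
```

Emit:
{"fn": "play_rows", "kwargs": {
  "commands": [
    [[0.0005,0,0,0,1],[0.001,0,0,0,1],[0.001,0,0,0,1],[0.001,0,0,0,1],[0.001,0,0,0,1]]
  ]
}}

```text
time_s: 30.85
tcp_pos: [0.5943, -0.0786, 0.053]
eef_rot: [-3.141, 0.002, 0.049]
wrist_force: [-7.6, 0.4, 8.6]
grip_width: 0.014
grip_force: 9.0
```

Emit:
{"fn": "play_rows", "kwargs": {
  "commands": [
    [[0,-0.002,0,0,1],[0,-0.004,0,0,1],[0,-0.0055,0,0,1],[0,-0.006,0,0,1],[0,-0.006,0,0,1]]
  ]
}}

```text
time_s: 31.48
tcp_pos: [0.5955, -0.073, 0.053]
eef_rot: [3.141, -0.002, 0.049]
wrist_force: [-0.0, -4.1, 4.5]
grip_width: 0.0139
grip_force: 9.0
```

```bash
python3 f.py -46 -150 .052; python3 chk.py w12
```

```text
fence mm [ -46.1 -150.6] z 0.05297910713961139 [ 3.14071436e+00 -1.55609589e-03  4.93532833e-02] F [-0.02027727 -4.06598365  4.54237654] 0.013920815734931287 9.001677185297012 31.475
[ 0.0001 -0.0006  0.001  -0.0006]
t 31.475
blue world [0.5951 0.0474] fence [-40.5 -30.3] ang 0.209 [15. 26.]
   top face fx [-97.5   0.1] fy [-69.7  -1.6]
   fence x min -0.20417726188937196
green world [ 0.6065 -0.0121] fence [-32.1 -90.3] ang 1.337 [11. 14.]
   top face fx [-57.9   0.1] fy [-129.6  -51. ]
   fence x min -0.09552322912174559
yellow world [ 0.6037 -0.0726] fence [ -37.9 -150.6] ang -0.007 [14. 21.]
   top face fx [-97.8  -0.3] fy [-179.8 -111.3]
   fence x min -0.5989843677028412
```

Emit:
{"fn": "play_rows", "kwargs": {
  "commands": [
    [[0,0,-0.0007,0,1],[0,-0.0005,-0.0007,0,1],[0,-0.001,-0.0007,0,1],[0,-0.001,-0.0007,0,1],[0,-0.001,-0.0007,0,1]]
  ]
}}

```text
time_s: 32.15
tcp_pos: [0.595, -0.0717, 0.053]
eef_rot: [3.141, -0.0, 0.049]
wrist_force: [1.3, -5.2, -2.2]
grip_width: 0.0144
grip_force: 9.0
```

Emit:
{"fn": "play_rows", "kwargs": {
  "commands": [
    [[0,-0.0005,0,0,1],[0,-0.001,0,0,1],[0,-0.001,0,0,1],[0,-0.001,0,0,1],[0,-0.001,0,0,1]]
  ]
}}

```text
time_s: 32.78
tcp_pos: [0.595, -0.0717, 0.0531]
eef_rot: [3.14, -0.001, 0.049]
wrist_force: [1.8, -8.0, -1.1]
grip_width: 0.0138
grip_force: 9.0
```

```bash
python3 f.py -46 -150 .052
```

```text
fence mm [ -46.6 -149.2] z 0.05305058402620162 [ 3.13983567e+00 -6.97600263e-04  4.88265818e-02] F [ 1.83192455 -7.96956785 -1.12825909] 0.013785980279020938 9.000394865870476 32.775
[ 0.0006  0.0008  0.0011 -0.0012]
```

Emit:
{"fn": "play_rows", "kwargs": {
  "commands": [
    [[0,0.0012,0,0,1],[0.0005,0.0012,0.0004,0,1],[0.001,0.0012,0.0005,0,1],[0.0015,0.0012,0.0005,0,1],[0.0015,0.0012,0.0005,0,1]]
  ]
}}

```text
time_s: 33.4
tcp_pos: [0.5952, -0.0717, 0.0528]
eef_rot: [-3.141, 0.002, 0.049]
wrist_force: [-7.4, -3.5, 9.5]
grip_width: 0.0138
grip_force: 9.0
```

Emit:
{"fn": "play_rows", "kwargs": {
  "commands": [
    [[0,0,0,0,0.6],[0,0,0,0,0.6],[0,0,0,0,0.6],[0,0,-0.03,0,0.5],[0,0,-0.08,0,0.5]]
  ]
}}

```text
time_s: 34.02
tcp_pos: [0.5952, -0.0708, 0.1319]
eef_rot: [-3.142, 0.003, 0.05]
wrist_force: [0.4, 0.6, 0.5]
grip_width: 0.042
grip_force: 0.0
```

Emit:
{"fn": "play_rows", "kwargs": {
  "commands": [
    [[-0.01,0.03,0,0,0.5],[-0.02,0.07,0,0,0.5],[-0.03,0.11,0,0,0.5],[-0.035,0.15,0,0,0.5],[-0.04,0.19,0,0,0.5]]
  ]
}}

```text
time_s: 34.65
tcp_pos: [0.5658, -0.2639, 0.1325]
eef_rot: [-3.141, -0.0, 0.05]
wrist_force: [-0.6, 0.5, -0.3]
grip_width: 0.0432
grip_force: 0.0
```

Emit:
{"fn": "play_rows", "kwargs": {
  "commands": [
    [[-0.01,0.04,0,-0.05,0.5],[-0.0215,0.08,0,-0.1,0.5],[-0.0215,0.098,0,-0.15,0.5],[-0.0215,0.098,0,-0.193,0.5],[-0.0215,0.098,0,-0.193,0.5]]
  ]
}}

```text
time_s: 35.28
tcp_pos: [0.5493, -0.362, 0.1323]
eef_rot: [-3.141, -0.0, 0.242]
wrist_force: [0.9, 0.3, 0.3]
grip_width: 0.0432
grip_force: 0.0
```

```bash
python3 chk.py w13;python3 - <<'E'
from meas import *
print(observe()['tcp_pos'],go(.5478,-.3625,.051,.243))
W=np.load('w13.npz')['W'];print(body(W,(.5478,-.3625)))
E
```

```text
t 35.275
yellow world [ 0.5956 -0.0793] fence [ -46.3 -156.9] ang 0.012 [ 4. 34.]
   top face fx [-99.   -1.4] fy [-180.5 -135.8]
   fence x min 0.20353775185980094
red world [ 0.549  -0.3633] fence [-107.  -438.2] ang 0.206 [13. 44.]
   body [ 548.  -363.3  100.9   59.6   14. ]
   fence x min None
[ 0.5493888  -0.36166212  0.13231661] [-0.0017  0.0004  0.0813 -0.0008]
((548.013671875, -363.316162109375), (100.91288757324219, 59.555171966552734), 13.997251510620117)
```

Emit:
{"fn": "play_rows", "kwargs": {
  "commands": [
    [[-0.0014,0.001,0.03,0,0.5],[-0.0014,0.001,0.06,0,0.5],[-0.0014,0.001,0.081,0,0.5],[-0.0014,0.001,0.081,0,1],[-0.0014,0.001,0.081,0,1]]
  ],
  "grip_force": 9
}}

```text
time_s: 35.95
tcp_pos: [0.5484, -0.3633, 0.0518]
eef_rot: [3.141, -0.0, 0.243]
wrist_force: [0.6, -0.4, 0.6]
grip_width: 0.0306
grip_force: 0.0
```

Emit:
{"fn": "play_rows", "kwargs": {
  "commands": [
    [[0,0,0,0,1],[0,0,0,0,1],[0,0,0,0,1],[0,0,0,0,1],[0,0,0,0,1]]
  ]
}}

```text
time_s: 36.58
tcp_pos: [0.5483, -0.3634, 0.0519]
eef_rot: [3.142, -0.001, 0.243]
wrist_force: [0.5, 1.1, 5.6]
grip_width: 0.0139
grip_force: 9.0
```

Emit:
{"fn": "play_rows", "kwargs": {
  "commands": [
    [[0,0,-0.01,0,1],[0,0,-0.03,0,1],[0,0,-0.06,0.1,1],[0,0,-0.06,0.193,1],[0,0,-0.06,0.193,1]]
  ]
}}

```text
time_s: 37.2
tcp_pos: [0.5482, -0.3634, 0.1125]
eef_rot: [3.141, -0.001, 0.05]
wrist_force: [-0.4, -0.0, -5.2]
grip_width: 0.0139
grip_force: 9.0
```

```bash
python3 f.py -57 -217 .111
```

```text
fence mm [-107.8 -438.2] z 0.11249302359414703 [ 3.14132023e+00 -5.99632087e-04  5.04045337e-02] F [-0.37800378 -0.0168044  -5.15108431] 0.013896704257518934 9.000219404697418 37.2
[ 0.0509 -0.2212  0.0015  0.0004]
```

Emit:
{"fn": "play_rows", "kwargs": {
  "commands": [
    [[0.01,-0.03,0,0,1],[0.02,-0.06,0,0,1],[0.03,-0.1,0,0,1],[0.04,-0.14,0,0,1],[0.05,-0.18,0,0,1]]
  ]
}}

```text
time_s: 37.83
tcp_pos: [0.589, -0.1797, 0.1116]
eef_rot: [-3.141, 0.0, 0.052]
wrist_force: [0.4, 0.3, -5.2]
grip_width: 0.0141
grip_force: 9.0
```

Emit:
{"fn": "play_rows", "kwargs": {
  "commands": [
    [[0,-0.03,0,0,1],[0,-0.041,0,0,1],[0,-0.041,0.02,0,1],[0,-0.041,0.04,0,1],[0,-0.041,0.05,0,1]]
  ]
}}

```text
time_s: 38.45
tcp_pos: [0.5856, -0.1414, 0.0591]
eef_rot: [3.141, 0.003, 0.048]
wrist_force: [0.4, -0.5, -4.3]
grip_width: 0.0138
grip_force: 9.0
```

Emit:
{"fn": "play_rows", "kwargs": {
  "commands": [
    [[0,0,0.005,0,1],[0,0,0.005,0,1],[0,0,0.005,0,1],[0,0,0.005,0,1],[0,0,0.005,0,1]]
  ]
}}

```text
time_s: 39.08
tcp_pos: [0.5872, -0.1401, 0.0568]
eef_rot: [-3.141, -0.001, 0.05]
wrist_force: [-0.5, -0.3, -4.6]
grip_width: 0.0141
grip_force: 9.0
```

```bash
python3 f.py -50 -210 .052; python3 chk.py w14
```

```text
fence mm [ -57.7 -217.2] z 0.05682764436941174 [-3.14147233e+00 -5.62110539e-04  4.99732597e-02] F [-0.45881111 -0.30113431 -4.58890587] 0.014127689121151988 8.999681174755096 39.075
[ 0.0077 -0.0072  0.0048 -0.    ]
t 39.075
blue world [0.5893 0.0451] fence [-46.4 -32.4] ang -0.077 [14. 38.]
   top face fx [-61.  -0.] fy [-71.8 -14.4]
   fence x min -0.09130798982491198
green world [ 0.5913 -0.0128] fence [-47.3 -90.3] ang 0.132 [15. 40.]
   top face fx [-97.9  -0. ] fy [-129.7  -51.3]
   fence x min 0.21737305930333928
yellow world [ 0.601  -0.0722] fence [ -40.5 -150. ] ang -0.031 [14. 25.]
   top face fx [-71.4  -0.7] fy [-189.2 -110.6]
   fence x min -0.9149097111487116
red world [ 0.5977 -0.1395] fence [ -47.2 -217.1] ang -0.001 [15. 24.]
   top face fx [-95.5  -3.6] fy [-246.7 -177.4]
   fence x min -8.423309589490598
```

View pics/w14.png

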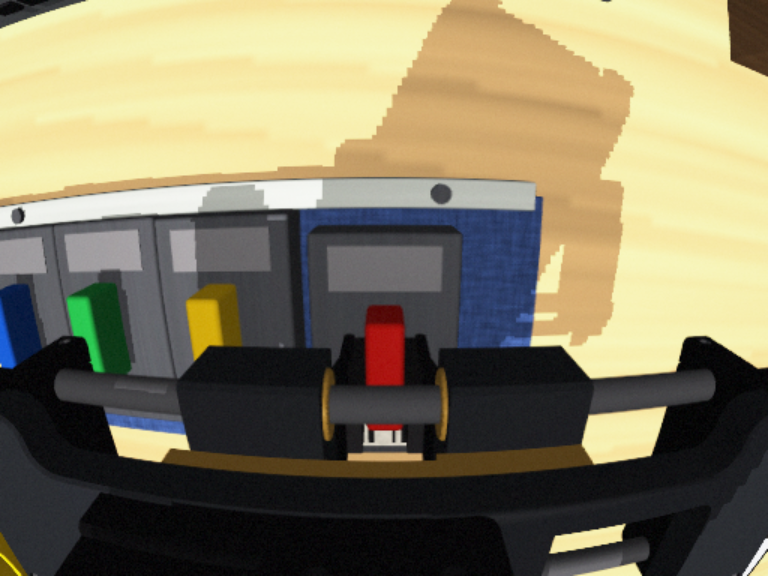

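Emit:
{"fn": "play_rows", "kwargs": {
  "commands": [
    [[0,0,0.002,0,1],[0,0,0.004,0,1],[0.003,0,0.0045,0,1],[0.006,0,0.0045,0,1],[0.0075,0,0.0045,0,1]]
  ]
}}

```text
time_s: 39.75
tcp_pos: [0.5948, -0.1398, 0.0521]
eef_rot: [3.142, -0.0, 0.05]
wrist_force: [-3.9, -0.2, -0.3]
grip_width: 0.0138
grip_force: 9.0
```

Emit:
{"fn": "play_rows", "kwargs": {
  "commands": [
    [[0.0005,0,0,0,1],[0.001,0,0,0,1],[0.0005,-0.002,0,0,1],[0.0005,-0.004,0,0,1],[0.0005,-0.006,0,0,1]]
  ]
}}

```text
time_s: 40.38
tcp_pos: [0.595, -0.1336, 0.0521]
eef_rot: [3.141, -0.001, 0.05]
wrist_force: [-0.7, -1.3, -0.7]
grip_width: 0.0141
grip_force: 9.0
```

```bash
python3 f.py -50 -209 .052; python3 chk.py w15
```

```text
fence mm [ -49.6 -211.1] z 0.05210299260181913 [ 3.14142746e+00 -5.83329115e-04  4.99761962e-02] F [-0.71090645 -1.33869281 -0.70422943] 0.01413059568310214 8.99999275803566 40.375
[-0.0004 -0.0021  0.0001 -0.    ]
t 40.375
blue world [0.5946 0.0456] fence [-41.  -32.1] ang -0.082 [15. 28.]
   top face fx [-52.3   0.2] fy [-71.6 -10.5]
   fence x min -0.19506536745690853
green world [ 0.5966 -0.0124] fence [-42.  -90.1] ang 0.184 [15. 30.]
   top face fx [-97.5  -0.1] fy [-129.5  -51.4]
   fence x min 0.0555599108352761
yellow world [ 0.607  -0.0721] fence [ -34.5 -150.2] ang 1.335 [14. 14.]
   top face fx [-61.5  -0.4] fy [-189.6 -111. ]
   fence x min -0.9150650834476477
red world [ 0.6052 -0.1331] fence [ -39.4 -211.1] ang 0.001 [14. 25.]
   top face fx [-96.1  -0.1] fy [-240.5 -171.8]
   fence x min -0.16229705117845042
```

Emit:
{"fn": "play_rows", "kwargs": {
  "commands": [
    [[0,-0.0005,0,0,1],[0,-0.001,0,0,1],[0,-0.0015,0,0,1],[0,-0.002,0,0,1],[0,-0.002,0,0,1]]
  ]
}}

```text
time_s: 41.05
tcp_pos: [0.5947, -0.1319, 0.0521]
eef_rot: [3.142, -0.0, 0.05]
wrist_force: [0.2, -2.7, -0.7]
grip_width: 0.0136
grip_force: 9.0
```

Emit:
{"fn": "play_rows", "kwargs": {
  "commands": [
    [[0,-0.0005,0,0,1],[0,-0.0007,0,0,1],[0,-0.0007,0,0,1],[0,-0.0007,0,0,1],[0,-0.0007,0,0,1]]
  ]
}}

```text
time_s: 41.68
tcp_pos: [0.5947, -0.1318, 0.0521]
eef_rot: [3.141, -0.0, 0.049]
wrist_force: [1.3, -4.9, -0.4]
grip_width: 0.0142
grip_force: 9.0
```

```bash
python3 f.py -50 -209 .052
```

```text
fence mm [ -49.8 -209.3] z 0.0521489522710655 [ 3.14073903e+00 -4.14068477e-04  4.91807687e-02] F [ 1.2953544  -4.91885126 -0.39328364] 0.014194161262574227 9.000140726566315 41.675
[-0.0002 -0.0003  0.0001 -0.0008]
```

Emit:
{"fn": "play_rows", "kwargs": {
  "commands": [
    [[0,0.0008,0,0,1],[0.0005,0.0008,0.0002,0,1],[0.001,0.0008,0.0003,0,1],[0.001,0.0008,0.0003,0,1],[0.001,0.0008,0.0003,0,1]]
  ]
}}

```text
time_s: 42.3
tcp_pos: [0.5947, -0.1319, 0.0521]
eef_rot: [-3.141, 0.002, 0.049]
wrist_force: [-7.5, -2.7, 9.2]
grip_width: 0.0141
grip_force: 9.0
```

Emit:
{"fn": "play_rows", "kwargs": {
  "commands": [
    [[0,0,0,0,0.6],[0,0,0,0,0.6],[0,0,0,0,0.6],[0,0,-0.03,0,0.5],[0,0,-0.08,0,0]]
  ]
}}

```text
time_s: 42.92
tcp_pos: [0.5946, -0.1313, 0.1312]
eef_rot: [-3.141, 0.003, 0.05]
wrist_force: [0.6, 0.4, 0.5]
grip_width: 0.0461
grip_force: 0.0
```

Emit:
{"fn": "play_rows", "kwargs": {
  "commands": [
    [[-0.02,-0.02,-0.03,0,0],[-0.05,-0.04,-0.06,0,0],[-0.08,-0.07,-0.1,0,0],[-0.1,-0.1,-0.13,0,0],[-0.1,-0.1,-0.13,0,0]]
  ]
}}

```text
time_s: 43.55
tcp_pos: [0.491, -0.0345, 0.2641]
eef_rot: [-3.139, -0.004, 0.054]
wrist_force: [0.0, 0.3, -0.8]
grip_width: 0.0857
grip_force: 0.0
```

```bash
python3 f.py -138 -100 .052; python3 chk.py w16
python3 - <<'E'
from meas import *
im,d,W=shot('top'); save(im,'t2.png')
for c,r in ribs(im,W).items(): print(c,np.round(r[0],4))
E
```

```text
fence mm [-148.5 -106.9] z 0.26408583096461863 [-3.13872552 -0.00439358  0.05379862] F [ 0.04331555  0.26607549 -0.76485107] 0.08565002201039548 0.0 43.55
[ 0.0105 -0.0069  0.2121  0.0038]
t 43.55
blue world [0.5854 0.047 ] fence [-50.2 -30.2] ang 0.004 [14. 43.]
   top face fx [-98.9  -0.4] fy [-69.6  -0.6]
   fence x min 1.3982040841872208
green world [ 0.5887 -0.0128] fence [-49.9 -90.1] ang -0.012 [13. 43.]
   top face fx [-98.3  -0.7] fy [-129.7  -50.5]
   fence x min 1.5916238282579016
yellow world [ 0.5907 -0.0716] fence [ -50.8 -149. ] ang 0.011 [14. 43.]
   top face fx [-99.4  -1.5] fy [-188.3 -109.8]
   fence x min 0.6196237329338908
red world [ 0.5946 -0.1319] fence [ -49.9 -209.3] ang -0.007 [15. 44.]
   top face fx [-99.2  -0.9] fy [-238.5 -170.1]
   fence x min 0.842557794288699
```

View pics/w16.png

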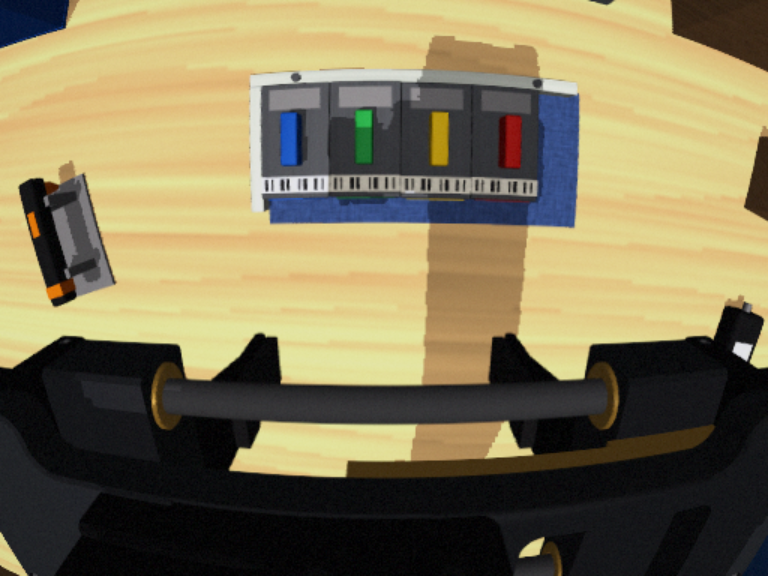

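Run:
```python
from meas import *
print(go(.4972,.3045,.15,.262),observe()['tcp_pos'])
```

```text
[ 0.0236 -0.3405  0.1117 -0.2113] [ 0.49087822 -0.03676782  0.26173913]
```

Emit:
{"fn": "play_rows", "kwargs": {
  "commands": [
    [[0.005,-0.04,0,-0.05,0],[0.01,-0.08,0,-0.1,0],[0.015,-0.12,0,-0.15,0],[0.02,-0.16,0,-0.2,0],[0.0236,-0.2,0,-0.2113,0]]
  ]
}}

```text
time_s: 44.28
tcp_pos: [0.5046, 0.1662, 0.2612]
eef_rot: [3.141, 0.001, 0.263]
wrist_force: [0.6, 0.1, 0.1]
grip_width: 0.0868
grip_force: 0.0
```

Run:
```python
from meas import *
print(go(.4972,.3045,.15,.262),observe()['tcp_pos'])
```

```text
[ 0.0288 -0.1355  0.1112  0.001 ] [0.5046361  0.16617613 0.26122916]
```

Emit:
{"fn": "play_rows", "kwargs": {
  "commands": [
    [[0.01,-0.04,0.02,0,0],[0.02,-0.08,0.05,0,0],[0.0288,-0.12,0.08,0,0],[0.0288,-0.1355,0.111,0,0],[0.0288,-0.1355,0.111,0,0]]
  ]
}}

```text
time_s: 44.9
tcp_pos: [0.4953, 0.3035, 0.1479]
eef_rot: [3.139, 0.005, 0.265]
wrist_force: [0.3, -1.1, 0.3]
grip_width: 0.0872
grip_force: 0.0
```

Run:
```python
from meas import *
im,W,s=wrist(); save(im,'w17.png'); np.savez('w17.npz',im=im,W=W)
Z=W[...,2]
m=(np.hypot(W[...,0]-.497,W[...,1]-.304)<.08)&(Z>.057)&(Z<.068)
print('z',np.median(Z[m]),cv2.minAreaRect((W[m][:,:2]*1000).astype(np.float32)))
p=W[m][:,:2]; u=np.array([np.cos(.262),np.sin(.262)]);v=np.array([-u[1],u[0]]);q=p-[.4972,.3045]
a=q@u;b=q@v;print('along',np.percentile(a,[1,99]),'across',np.percentile(b,[2,98]),np.polyfit(a,b,1))
for lo,hi in((.002,.007),):
    k=(np.hypot(W[...,0]-.497,W[...,1]-.304)<.09)&(Z>lo)&(Z<hi)
    print('base',cv2.minAreaRect((W[k][:,:2]*1000).astype(np.float32)))
print(go(.4972,.3045,.054,.262),s['tcp_pos'])
```

```text
z 0.06112428580762744 ((504.359375, 307.50836181640625), (114.31916046142578, 22.17414665222168), 16.65391731262207)
along [-0.04784062  0.06390669] across [-0.00967741  0.01194772] [0.02881491 0.00082266]
base ((504.1894226074219, 279.6203308105469), (135.78114318847656, 124.26773834228516), 16.692893981933594)
[ 0.0009 -0.0018  0.096   0.0004] [0.4953003  0.3034954  0.14785106]
```

View pics/w17.png

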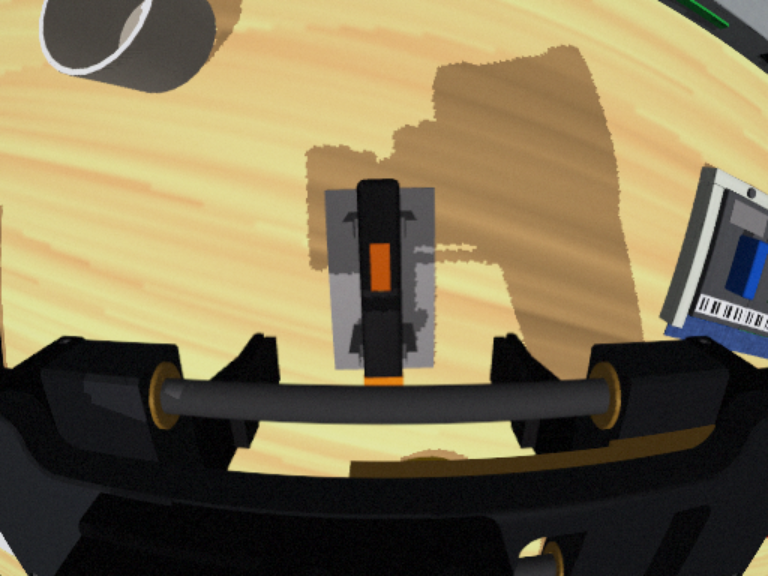

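Emit:
{"fn": "play_rows", "kwargs": {
  "commands": [
    [[0.001,-0.0016,0.02,-0.02,0],[0.001,-0.0016,0.05,-0.02,0],[0.001,-0.0016,0.08,-0.02,0.2],[0.001,-0.0016,0.094,-0.02,0.4],[0.001,-0.0016,0.094,-0.02,0.6]]
  ],
  "grip_force": 15
}}

```text
time_s: 45.58
tcp_pos: [0.4983, 0.3037, 0.0572]
eef_rot: [3.141, -0.0, 0.28]
wrist_force: [-0.2, -0.6, 0.3]
grip_width: 0.065
grip_force: 0.0
```

Emit:
{"fn": "play_rows", "kwargs": {
  "commands": [
    [[0,0,0,0,0.6],[0,0,0,0,0.8],[0,0,0,0,1],[0,0,0,0,1],[0,0,0,0,1]]
  ]
}}

```text
time_s: 46.2
tcp_pos: [0.4979, 0.3044, 0.057]
eef_rot: [-3.141, -0.0, 0.281]
wrist_force: [-0.7, 1.3, 3.0]
grip_width: 0.022
grip_force: 15.0
```

Emit:
{"fn": "play_rows", "kwargs": {
  "commands": [
    [[0,0,0,0,1],[0,0,0,0,1],[0,0,0,0,1],[0,0,0,0,1],[0,0,0,0,1]]
  ]
}}

```text
time_s: 46.82
tcp_pos: [0.4979, 0.3044, 0.057]
eef_rot: [-3.141, -0.0, 0.281]
wrist_force: [-2.0, 0.9, 5.6]
grip_width: 0.0222
grip_force: 15.0
```

```bash
python3 f.py -143 0 .1
```

```text
fence mm [-124.7  231.2] z 0.05695708205002626 [-3.14122389e+00 -2.76080475e-04  2.81195069e-01] F [-2.02640018  0.89948307  5.61941704] 0.022237651416983615 14.997138928156346 46.825
[-0.0707  0.2208 -0.043   0.2312]
```

Emit:
{"fn": "play_rows", "kwargs": {
  "commands": [
    [[0,0,-0.01,0,1],[0,0,-0.02,0,1],[0,0,-0.04,0,1],[0,0,-0.06,0,1],[0,0,-0.06,0,1]]
  ]
}}

```text
time_s: 47.45
tcp_pos: [0.4988, 0.3046, 0.1185]
eef_rot: [-3.14, -0.003, 0.281]
wrist_force: [1.1, 0.2, -1.5]
grip_width: 0.0217
grip_force: 15.0
```

Emit:
{"fn": "play_rows", "kwargs": {
  "commands": [
    [[-0.015,0.03,0,0.05,1],[-0.03,0.07,0,0.1,1],[-0.045,0.11,0,0.15,1],[-0.06,0.15,0,0.2,1],[-0.07,0.18,0,0.2312,1]]
  ]
}}

```text
time_s: 48.08
tcp_pos: [0.4799, 0.1098, 0.1162]
eef_rot: [3.141, 0.001, 0.048]
wrist_force: [0.6, 0.5, -0.6]
grip_width: 0.0218
grip_force: 15.0
```

```bash
python3 f.py -141.5 -2 .117; python3 chk.py w18
python3 - <<'E'
from meas import *
s=observe(); p=s['tcp_pos']; im,d,W=shot('scene'); save(im,'s3.png')
print(pinpoint('scene','wand_tip'),pinpoint('wrist','wand_tip'))
# orange points near expected tip
hsv=cv2.cvtColor(im,cv2.COLOR_RGB2HSV)
m=(hsv[...,0]>5)&(hsv[...,0]<18)&(hsv[...,1]>180)&(np.hypot(W[...,0]-p[0],W[...,1]-p[1])<.1)&(W[...,2]>.04)
ps=s['eef_rot'][2];u=np.array([np.cos(ps),np.sin(ps)]);v=np.array([-u[1],u[0]])
q=W[m]; a=(q[:,:2]-p[:2])@u;b=(q[:,:2]-p[:2])@v
k=a>.03
print(k.sum(),'along',np.sort(a[k])[[0,-1]],'across',np.median(b[k]),'z rel',np.sort((q[:,2]-p[2])[k])[[0,-1]])
E
```

```text
fence mm [-152.4   37.8] z 0.11620903994010648 [3.14142224e+00 7.28682498e-04 4.76797569e-02] F [ 0.60063609  0.48623474 -0.56950835] 0.021845260565435218 14.996687667444348 48.075
[ 0.0109  0.0398 -0.0008 -0.0023]
t 48.075
blue world [0.5856 0.048 ] fence [-49.9 -29.3] ang -0.002 [15. 44.]
   top face fx [-98.9  -0.9] fy [-68.5   0.2]
   fence x min 1.206649151448157
green world [ 0.5885 -0.0116] fence [-50.  -88.9] ang -0.001 [15. 43.]
   top face fx [-98.7  -1.3] fy [-128.   -49.5]
   fence x min 1.2944947320707414
yellow world [ 0.5908 -0.0709] fence [ -50.6 -148.3] ang 0.001 [16. 44.]
   top face fx [-99.3  -1.8] fy [-187.5 -109.3]
   fence x min 0.5492349911123865
red world [ 0.5937 -0.1251] fence [ -50.5 -202.6] ang 0.0 [ 4. 43.]
   top face fx [-99.5  -1.4] fy [-224.  -163.3]
   fence x min 1.2042687347412335
[{'centre': [287.8, 178.1], 'confidence': 0.51}] [{'centre': [70.1, 171.5], 'confidence': 0.38}]
2 along [0.03025054 0.03170194] across 0.0006085755969741039 z rel [0.0064983  0.00755172]
```

View pics/s3.png

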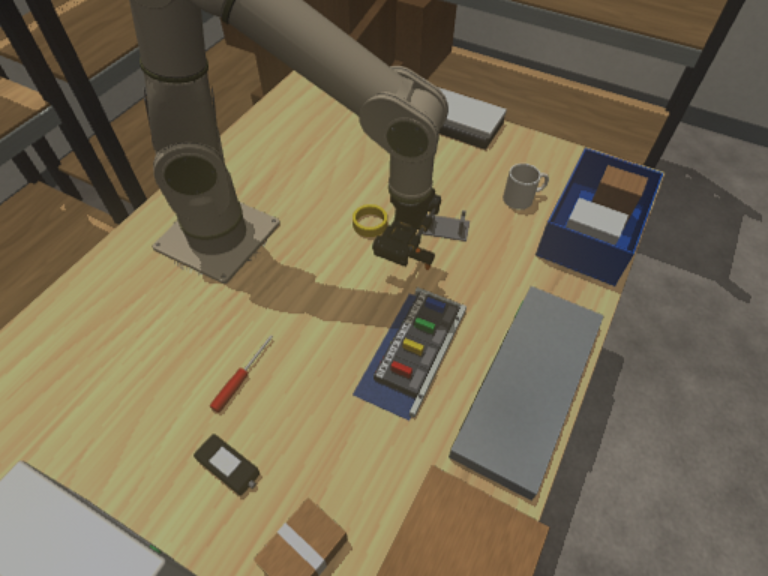

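The wand is held with its nose pointing down at its far end (431,265 in the enlarged picture), the drives are still flush, and the bystanders look untouched. I'll verify the tip offset.

```bash
python3 - <<'E'
from meas import *
s=observe();p=s['tcp_pos'];ps=s['eef_rot'][2];u=np.array([np.cos(ps),np.sin(ps)]);v=np.array([-u[1],u[0]])
c=calibration('scene');T=c['cam_to_world'];r=T[:3,:3]@np.linalg.inv(c['mtx'])@[287.8,178.1,1]
k=(p[2]-.047-T[2,3])/r[2];w=(T[:3,3]+k*r)[:2]-p[:2];print('tip along',w@u,'across',w@v)
W=np.load('w18.npz')['W'];q=W[...,:2]-p[:2];a=q@u;b=q@v;Z=W[...,2]-p[2]
m=(abs(b)<.03)&(a>.01)&(a<.09)&(Z>-.008)&(Z<.012)
print(m.sum(),'top z',np.median(Z[m]),np.percentile(Z[m],[5,95]),'end',np.percentile(a[m],[98,99.5]),'across',np.percentile(b[m],[3,97]),np.polyfit(a[m],b[m],1),'pitch',np.polyfit(a[m],Z[m],1))
E
python3 f.py -141.5 -2 .117
```

```text
tip along 0.06255380574545907 across 0.0033276654546794036
5036 top z 0.0037654878329781982 [0.00175761 0.00509503] end [0.06326823 0.0637881 ] across [-0.01268868  0.00788314] [-0.00127181 -0.00233345] pitch [-0.02070746  0.00444539]
fence mm [-151.7   39.8] z 0.11658871784985626 [-3.14119213e+00  4.52886527e-05  4.97574188e-02] F [ 0.03226417  1.07525336 -0.87588559] 0.02182448982334613 14.996510655619204 48.275
[ 0.0102  0.0418 -0.0004 -0.0002]
```

Emit:
{"fn": "play_rows", "kwargs": {
  "commands": [
    [[0.005,0.02,0,0,1],[0.01,0.0415,0,0,1],[0.01,0.0415,0.01,0,1],[0.01,0.0415,0.02,0,1],[0.01,0.0415,0.03,0,1]]
  ]
}}

```text
time_s: 48.9
tcp_pos: [0.4921, 0.0721, 0.0856]
eef_rot: [-3.141, 0.001, 0.052]
wrist_force: [-0.9, 0.6, -0.2]
grip_width: 0.0217
grip_force: 15.0
```

```bash
python3 f.py -141.7 -2.5 .0755; python3 chk.py w19
python3 - <<'E'
from meas import *
s=observe(); p=s['tcp_pos'];im,d,W=shot('scene'); ps=s['eef_rot'][2];u=np.array([np.cos(ps),np.sin(ps)]);v=np.array([-u[1],u[0]])
c=calibration('scene');T=np.linalg.inv(c['cam_to_world']);t=np.r_[p[:2]+.0538*u,p[2]-.047,1];x=c['mtx']@(T@t)[:3];x=x[:2]/x[2];print('tip pix',x)
o=im[int(x[1])-45:int(x[1])+45,int(x[0])-60:int(x[0])+60]
o=cv2.resize(o,None,fx=6,fy=6,interpolation=cv2.INTER_NEAREST);cv2.circle(o,(int((60+x[0]%1)*6),int((45+x[1]%1)*6)),5,(255,0,255),1);cv2.imwrite('pics/tipc.png',o[:,:,::-1])
E
```

```text
fence mm [-142.1   -0.5] z 0.08563864879576369 [-3.14146618e+00  7.83354718e-04  5.17743616e-02] F [-0.85372065  0.59994762 -0.22714291] 0.02165916117905543 14.996510508935899 48.9
[0.0004 0.002  0.0101 0.0018]
t 48.9
blue world [0.5857 0.0481] fence [-49.9 -29.1] ang 0.0 [14. 43.]
   top face fx [-98.7  -1.2] fy [-68.5  -0.5]
   fence x min 1.1912559164875303
green world [ 0.5887 -0.0117] fence [-49.8 -89. ] ang -0.003 [15. 43.]
   top face fx [-98.9  -1.3] fy [-128.2  -49.6]
   fence x min 0.9680540268032821
yellow world [ 0.5908 -0.0715] fence [ -50.7 -148.8] ang -0.003 [16. 44.]
   top face fx [-99.3  -1.8] fy [-188.  -109.4]
   fence x min 0.44987815192533703
red world [ 0.5939 -0.1251] fence [ -50.3 -202.5] ang 0.009 [ 5. 43.]
   top face fx [-99.3  -1.7] fy [-228.9 -163.3]
   fence x min 0.7846746225573499
tip pix [282.14494279 192.96825992]
```

View pics/tipc.png

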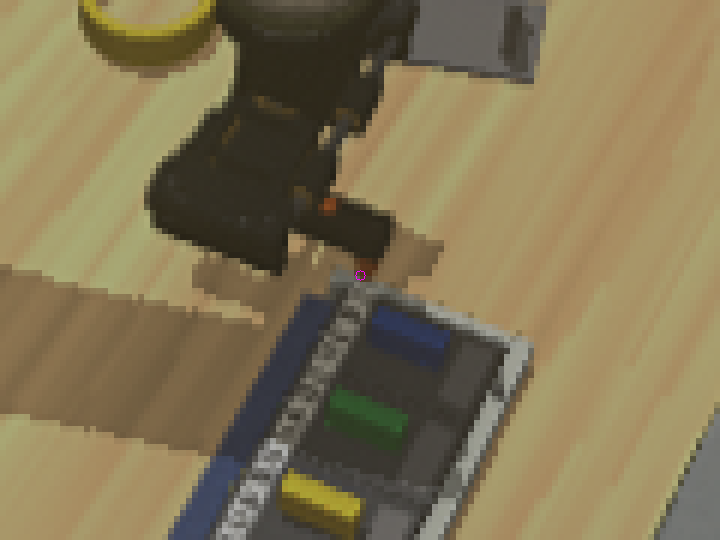

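The predicted tip (circle at 361,275) coincides with the end of the orange nose, at the stop end of the strip line. I'll descend and sweep.

Emit:
{"fn": "play_rows", "kwargs": {
  "commands": [
    [[0.0004,0.001,0.004,0.002,1],[0.0004,0.002,0.008,0.002,1],[0.0004,0.002,0.01,0.002,1],[0.0004,0.002,0.01,0.002,1],[0.0004,0.002,0.01,0.002,1]]
  ]
}}

```text
time_s: 49.62
tcp_pos: [0.4931, 0.0689, 0.0769]
eef_rot: [-3.141, -0.0, 0.048]
wrist_force: [0.3, 0.0, -0.8]
grip_width: 0.0218
grip_force: 15.0
```

```bash
python3 f.py -142 -2.5 .0755
```

```text
fence mm [-141.2   -3.7] z 0.07686043143822464 [-3.14140192e+00 -2.30626522e-04  4.78714048e-02] F [ 0.34689125  0.03000757 -0.81356294] 0.021776535121259964 14.996355115436018 49.625
[-0.0008 -0.0012  0.0014 -0.0021]
```

Emit:
{"fn": "play_rows", "kwargs": {
  "commands": [
    [[-0.0005,0,0.0014,-0.002,1],[-0.0005,0.003,0.0014,-0.002,1],[-0.0005,0.0065,0.0014,-0.002,1],[-0.0005,0.01,0.0014,-0.002,1],[-0.0005,0.0135,0.0014,-0.002,1]]
  ]
}}

```text
time_s: 50.25
tcp_pos: [0.4932, 0.0551, 0.0754]
eef_rot: [-3.142, -0.0, 0.05]
wrist_force: [0.7, 0.0, -0.9]
grip_width: 0.0217
grip_force: 15.0
```

Emit:
{"fn": "play_rows", "kwargs": {
  "commands": [
    [[0,0.0035,0,0,1],[0,0.007,0,0,1],[0,0.0105,0,0,1],[0,0.014,0,0,1],[0,0.0175,0,0,1]]
  ]
}}

```text
time_s: 50.88
tcp_pos: [0.4941, 0.0377, 0.0753]
eef_rot: [-3.142, -0.0, 0.05]
wrist_force: [0.6, 0.1, -1.0]
grip_width: 0.0219
grip_force: 15.0
```

```bash
python3 f.py -142 -2.5 .0755; python3 chk.py w20 | grep -v fence\ x
```

```text
fence mm [-141.8  -35. ] z 0.07533104422490643 [-3.14151214e+00 -4.71155415e-05  4.98782445e-02] F [ 0.58767068  0.07380562 -0.97305814] 0.021942069036916853 14.996503021102399 50.875
[-0.0002 -0.0325 -0.0002 -0.0001]
t 50.875
blue world [0.5856 0.0476] fence [-49.9 -29.7] ang -0.001 [13. 43.]
   top face fx [-98.3  -1. ] fy [-69.1  -0.4]
green world [ 0.5889 -0.0117] fence [-49.6 -89.1] ang -0.003 [15. 44.]
   top face fx [-98.4  -1.3] fy [-128.2  -49.7]
yellow world [ 0.5908 -0.0716] fence [ -50.7 -148.9] ang -0.0 [15. 44.]
   top face fx [-99.3  -1.9] fy [-188.1 -109.5]
red world [ 0.5943 -0.1311] fence [ -50.2 -208.5] ang 0.005 [16. 44.]
   top face fx [-99.2  -1.5] fy [-237.7 -169.4]
```

Emit:
{"fn": "play_rows", "kwargs": {
  "commands": [
    [[0,0.0035,0,0,1],[0,0.007,0,0,1],[0,0.0105,0,0,1],[0,0.014,0,0,1],[0,0.0175,0,0,1]]
  ]
}}

```text
time_s: 51.55
tcp_pos: [0.495, 0.0202, 0.0753]
eef_rot: [-3.141, -0.0, 0.05]
wrist_force: [0.3, -0.3, -2.3]
grip_width: 0.0219
grip_force: 15.0
```

Emit:
{"fn": "play_rows", "kwargs": {
  "commands": [
    [[0,0.0035,0,0,1],[0,0.007,0,0,1],[0,0.0105,0,0,1],[0,0.014,0,0,1],[0,0.0175,0,0,1]]
  ]
}}

```text
time_s: 52.18
tcp_pos: [0.4958, 0.0027, 0.0753]
eef_rot: [-3.141, -0.0, 0.05]
wrist_force: [0.1, -0.2, -0.6]
grip_width: 0.0213
grip_force: 15.0
```

Emit:
{"fn": "play_rows", "kwargs": {
  "commands": [
    [[0,0.0035,0,0,1],[0,0.007,0,0,1],[0,0.0105,0,0,1],[0,0.014,0,0,1],[0,0.0175,0,0,1]]
  ]
}}

```text
time_s: 52.8
tcp_pos: [0.4967, -0.0148, 0.0753]
eef_rot: [-3.142, -0.0, 0.05]
wrist_force: [0.5, -0.4, -1.8]
grip_width: 0.0219
grip_force: 15.0
```

Emit:
{"fn": "play_rows", "kwargs": {
  "commands": [
    [[0,0.0035,0,0,1],[0,0.007,0,0,1],[0,0.0105,0,0,1],[0,0.014,0,0,1],[0,0.0175,0,0,1]]
  ]
}}

```text
time_s: 53.42
tcp_pos: [0.4976, -0.0323, 0.0753]
eef_rot: [-3.141, -0.0, 0.05]
wrist_force: [1.2, 0.4, -1.0]
grip_width: 0.0218
grip_force: 15.0
```

Emit:
{"fn": "play_rows", "kwargs": {
  "commands": [
    [[0,0.0035,0,0,1],[0,0.007,0,0,1],[0,0.0105,0,0,1],[0,0.014,0,0,1],[0,0.0175,0,0,1]]
  ]
}}

```text
time_s: 54.05
tcp_pos: [0.4984, -0.0497, 0.0753]
eef_rot: [-3.141, 0.0, 0.05]
wrist_force: [-0.0, -0.3, -0.7]
grip_width: 0.0216
grip_force: 15.0
```

Emit:
{"fn": "play_rows", "kwargs": {
  "commands": [
    [[0,0.0035,0,0,1],[0,0.007,0,0,1],[0,0.0105,0,0,1],[0,0.014,0,0,1],[0,0.0175,0,0,1]]
  ]
}}

```text
time_s: 54.68
tcp_pos: [0.4993, -0.0672, 0.0753]
eef_rot: [-3.141, 0.0, 0.05]
wrist_force: [0.4, 0.0, -1.5]
grip_width: 0.0216
grip_force: 15.0
```

```bash
python3 f.py -142 -2.5 .0755; python3 chk.py w21 | grep -v fence\ x
```

```text
fence mm [-141.9 -140. ] z 0.07531055973261508 [-3.14149079e+00  1.69947147e-05  4.98645579e-02] F [ 0.38332609  0.00941138 -1.53769172] 0.021625106108564596 14.996362365782261 54.675
[-1.000e-04 -1.375e-01 -2.000e-04 -1.000e-04]
t 54.675
blue world [0.5857 0.0472] fence [-49.9 -30. ] ang -0.002 [16. 43.]
   top face fx [-98.7  -0.9] fy [-69.6  -0.9]
green world [ 0.5889 -0.0126] fence [-49.6 -90. ] ang 0.002 [14. 44.]
   top face fx [-98.3  -1.3] fy [-128.9  -50.7]
yellow world [ 0.5908 -0.0721] fence [ -50.7 -149.4] ang 0.001 [14. 44.]
   top face fx [-98.8  -1.9] fy [-188.7 -110. ]
red world [ 0.5943 -0.1316] fence [ -50.2 -209. ] ang 0.001 [15. 44.]
   top face fx [-99.   -1.6] fy [-238.4 -169.5]
```

Emit:
{"fn": "play_rows", "kwargs": {
  "commands": [
    [[0,0.0035,0,0,1],[0,0.007,0,0,1],[0,0.0105,0,0,1],[0,0.014,0,0,1],[0,0.0175,0,0,1]]
  ]
}}

```text
time_s: 55.35
tcp_pos: [0.5002, -0.0847, 0.0753]
eef_rot: [-3.141, 0.0, 0.05]
wrist_force: [0.5, -0.1, -0.8]
grip_width: 0.0222
grip_force: 15.0
```

Emit:
{"fn": "play_rows", "kwargs": {
  "commands": [
    [[0,0.0035,0,0,1],[0,0.007,0,0,1],[0,0.0105,0,0,1],[0,0.014,0,0,1],[0,0.0175,0,0,1]]
  ]
}}

```text
time_s: 55.98
tcp_pos: [0.501, -0.1022, 0.0753]
eef_rot: [-3.142, 0.0, 0.05]
wrist_force: [0.1, 1.0, -0.9]
grip_width: 0.0222
grip_force: 15.0
```

Emit:
{"fn": "play_rows", "kwargs": {
  "commands": [
    [[0,0.0035,0,0,1],[0,0.007,0,0,1],[0,0.0105,0,0,1],[0,0.014,0,0,1],[0,0.0175,0,0,1]]
  ]
}}

```text
time_s: 56.6
tcp_pos: [0.5019, -0.1196, 0.0753]
eef_rot: [-3.142, -0.0, 0.05]
wrist_force: [0.1, 0.1, -1.7]
grip_width: 0.0219
grip_force: 15.0
```

Emit:
{"fn": "play_rows", "kwargs": {
  "commands": [
    [[0,0.0035,0,0,1],[0,0.007,0,0,1],[0,0.0105,0,0,1],[0,0.014,0,0,1],[0,0.0175,0,0,1]]
  ]
}}

```text
time_s: 57.22
tcp_pos: [0.5028, -0.1371, 0.0753]
eef_rot: [-3.141, -0.0, 0.05]
wrist_force: [-0.8, -0.6, -0.9]
grip_width: 0.022
grip_force: 15.0
```

Emit:
{"fn": "play_rows", "kwargs": {
  "commands": [
    [[0,0.0035,0,0,1],[0,0.007,0,0,1],[0,0.0105,0,0,1],[0,0.014,0,0,1],[0,0.0175,0,0,1]]
  ]
}}

```text
time_s: 57.85
tcp_pos: [0.5037, -0.1546, 0.0753]
eef_rot: [-3.142, -0.0, 0.05]
wrist_force: [0.2, 0.5, -2.3]
grip_width: 0.022
grip_force: 15.0
```

Emit:
{"fn": "play_rows", "kwargs": {
  "commands": [
    [[0,0.003,0,0,1],[0,0.006,0,0,1],[0,0.009,0,0,1],[0,0.011,0,0,1],[0,0.011,0,0,1]]
  ]
}}

```text
time_s: 58.48
tcp_pos: [0.5042, -0.1655, 0.0753]
eef_rot: [-3.142, -0.0, 0.05]
wrist_force: [-0.2, -0.2, -0.6]
grip_width: 0.0221
grip_force: 15.0
```

Emit:
{"fn": "play_rows", "kwargs": {
  "commands": [
    [[0,0,-0.003,0,1],[0,0,-0.01,0,1],[0,0,-0.02,0,1],[0,0,-0.04,0,1],[0,0,-0.05,0,1]]
  ]
}}

```text
time_s: 59.1
tcp_pos: [0.5048, -0.1655, 0.1268]
eef_rot: [3.142, -0.002, 0.05]
wrist_force: [-0.5, -0.2, -0.8]
grip_width: 0.0216
grip_force: 15.0
```

```bash
python3 f.py -142 -2.5 .0755; python3 chk.py w22 | grep -v fence\ x; python3 -c "
from meas import *
print(go(.479,.12,.125,.05))"
```

```text
fence mm [-141.3 -238.4] z 0.12683027652348708 [ 3.14154259e+00 -1.83183723e-03  4.98440617e-02] F [-0.52266642 -0.17509639 -0.83011073] 0.021601555160172457 14.996251941192895 59.1
[-7.000e-04 -2.359e-01  5.130e-02 -2.000e-04]
t 59.1
blue world [0.5859 0.0461] fence [-49.8 -31.2] ang -0.004 [15. 44.]
   top face fx [-99.   -0.7] fy [-70.4  -1.7]
green world [ 0.5891 -0.0131] fence [-49.5 -90.4] ang -0.004 [16. 44.]
   top face fx [-99.   -0.9] fy [-129.8  -51.3]
yellow world [ 0.591  -0.0728] fence [ -50.6 -150.1] ang 0.0 [15. 44.]
   top face fx [-99.5  -1.5] fy [-189.5 -111. ]
red world [ 0.5945 -0.1324] fence [ -50.1 -209.9] ang -0.002 [14. 43.]
   top face fx [-98.8  -1.4] fy [-239.5 -170.5]
[-1.190e-02 -2.866e-01  2.600e-03 -2.000e-04]
```

Emit:
{"fn": "play_rows", "kwargs": {
  "commands": [
    [[0,-0.03,0,0,1],[0,-0.08,0,0,1],[0,-0.13,0,0,1],[0,-0.18,0,0,1],[0,-0.22,0,0,1]]
  ]
}}

```text
time_s: 59.78
tcp_pos: [0.4928, 0.0566, 0.1253]
eef_rot: [-3.141, -0.0, 0.051]
wrist_force: [0.2, -0.1, -1.1]
grip_width: 0.0215
grip_force: 15.0
```

Emit:
{"fn": "play_rows", "kwargs": {
  "commands": [
    [[0,-0.04,0,-0.05,1],[0,-0.08,0,-0.1,1],[0,-0.12,0,-0.15,1],[0,-0.16,0,-0.2,1],[0,-0.18,0,-0.231,1]]
  ]
}}

```text
time_s: 60.4
tcp_pos: [0.4837, 0.2368, 0.1251]
eef_rot: [-3.141, 0.0, 0.285]
wrist_force: [-1.1, -0.6, -0.7]
grip_width: 0.0219
grip_force: 15.0
```

```bash
python3 -c "
from meas import *
print(observe()['tcp_pos'],go(.4979,.3044,.12,.281))"
```

```text
[0.48370504 0.23680803 0.12509285] [ 0.0326 -0.0609  0.0051  0.0042]
```

Emit:
{"fn": "play_rows", "kwargs": {
  "commands": [
    [[0.012,-0.02,0,0.004,1],[0.024,-0.045,0,0.004,1],[0.0326,-0.061,0.005,0.004,1],[0.0326,-0.061,0.005,0.004,1],[0.0326,-0.061,0.005,0.004,1]]
  ]
}}

```text
time_s: 61.02
tcp_pos: [0.4989, 0.3004, 0.1201]
eef_rot: [3.141, 0.001, 0.276]
wrist_force: [-0.2, 0.1, -0.7]
grip_width: 0.0222
grip_force: 15.0
```

```bash
python3 -c "
from meas import *
print(observe()['tcp_pos'],go(.4979,.3044,.057,.281))"
```

```text
[0.49886514 0.30044637 0.12008147] [ 0.0001 -0.0041  0.0631 -0.0053]
```

Emit:
{"fn": "play_rows", "kwargs": {
  "commands": [
    [[0,-0.004,0,-0.005,1],[0,-0.004,0.01,-0.005,1],[0,-0.004,0.025,-0.005,1],[0,-0.004,0.035,-0.005,1],[0,-0.004,0.035,-0.005,1]]
  ]
}}

```text
time_s: 61.65
tcp_pos: [0.497, 0.3051, 0.084]
eef_rot: [3.141, 0.002, 0.282]
wrist_force: [0.4, 0.6, -0.5]
grip_width: 0.0218
grip_force: 15.0
```

```bash
python3 -c "
from meas import *
print(observe()['tcp_pos'],go(.4979,.3044,.057,.281))"
```

```text
[0.49698887 0.30507288 0.0840192 ] [0.0007 0.0009 0.027  0.0007]
```

Emit:
{"fn": "play_rows", "kwargs": {
  "commands": [
    [[0.0007,0.0005,0.008,0,1],[0.0007,0.0005,0.016,0,1],[0.0007,0.0005,0.022,0,1],[0.0007,0.0005,0.0265,0,1],[0.0007,0.0005,0.0265,0,1]]
  ]
}}

```text
time_s: 62.28
tcp_pos: [0.4982, 0.3052, 0.0585]
eef_rot: [3.141, 0.0, 0.282]
wrist_force: [-0.4, -0.5, -1.8]
grip_width: 0.022
grip_force: 15.0
```

```bash
python3 -c "
from meas import *
s=observe();print(s['tcp_pos'],go(.4979,.3044,.057,.281),s['wrist_force'],s['eef_rot'])"
```

```text
[0.49822216 0.30522971 0.05850265] [-0.0005  0.0007  0.0015  0.0009] [-0.42021065 -0.48684596 -1.83907816] [3.14141111e+00 4.96983965e-04 2.81924362e-01]
```

Lower the last 1.5 mm, release, and lift.

Emit:
{"fn": "play_rows", "kwargs": {
  "commands": [
    [[-0.0004,0.0005,0.0008,0,1],[-0.0004,0.0005,0.0015,0,1],[-0.0004,0.0005,0.0015,0,1],[-0.0004,0.0005,0.0015,0,0.6],[-0.0004,0.0005,0.0015,0,0.3]]
  ]
}}

```text
time_s: 62.9
tcp_pos: [0.4983, 0.3049, 0.0576]
eef_rot: [-3.141, -0.0, 0.282]
wrist_force: [0.1, -1.1, -0.1]
grip_width: 0.0347
grip_force: 0.0
```

Emit:
{"fn": "play_rows", "kwargs": {
  "commands": [
    [[0,0,0,0,0],[0,0,0,0,0],[0,0,0,0,0],[0,0,-0.03,0,0],[0,0,-0.06,0,0]]
  ]
}}

```text
time_s: 63.52
tcp_pos: [0.498, 0.3046, 0.1179]
eef_rot: [3.141, 0.001, 0.282]
wrist_force: [0.4, 0.4, -0.0]
grip_width: 0.0824
grip_force: 0.0
```

Emit:
{"fn": "play_rows", "kwargs": {
  "commands": [
    [[-0.01,0.01,-0.03,0,0],[-0.02,0.03,-0.06,0,0],[-0.04,0.05,-0.1,0,0],[-0.05,0.08,-0.13,0,0],[-0.05,0.08,-0.13,0,0]]
  ]
}}

```text
time_s: 64.15
tcp_pos: [0.4738, 0.2121, 0.2501]
eef_rot: [-3.14, -0.005, 0.278]
wrist_force: [0.6, 1.2, -0.7]
grip_width: 0.087
grip_force: 0.0
```

```bash
python3 chk.py w23 | grep -v fence\ x
python3 - <<'E'
from meas import *
s=observe();print(s['tcp_pos'],s['time_s'])
W=np.load('w23.npz')['W'];Z=W[...,2]
m=(np.hypot(W[...,0]-.497,W[...,1]-.304)<.085)&(Z>.057)&(Z<.068)
print('z',np.median(Z[m]),cv2.minAreaRect((W[m][:,:2]*1000).astype(np.float32)))
im,d,W2=shot('scene'); save(im,'s4.png')
for t in ['tape','screwdriver','mug','adapter','carton']: print(t,[np.round(x['centre']).tolist() for x in pinpoint('scene',t)][:1])
E
```

```text
t 64.15
blue world [0.5856 0.0482] fence [-49.9 -29.1] ang 0.001 [15. 44.]
   top face fx [-99.3  -1. ] fy [-68.5   0.4]
green world [ 0.5887 -0.0116] fence [-49.8 -89. ] ang -0.018 [15. 44.]
   top face fx [-99.1  -1.1] fy [-128.   -49.7]
yellow world [ 0.5905 -0.0713] fence [ -51.  -148.6] ang 0.009 [16. 43.]
   top face fx [-99.6  -1.6] fy [-187.8 -109.8]
red world [ 0.5943 -0.1309] fence [ -50.2 -208.3] ang -0.003 [16. 44.]
   top face fx [-99.6  -1.4] fy [-238.2 -169.3]
[0.4728739  0.21356541 0.2483406 ] 64.2
z 0.0611647398909029 ((498.3453063964844, 304.4507751464844), (129.18792724609375, 23.278329849243164), 16.52142333984375)
tape [[305.0, 205.0]]
screwdriver [[164.0, 249.0]]
mug [[348.0, 133.0]]
adapter [[151.0, 312.0]]
carton [[204.0, 368.0]]
```

View pics/w23.png

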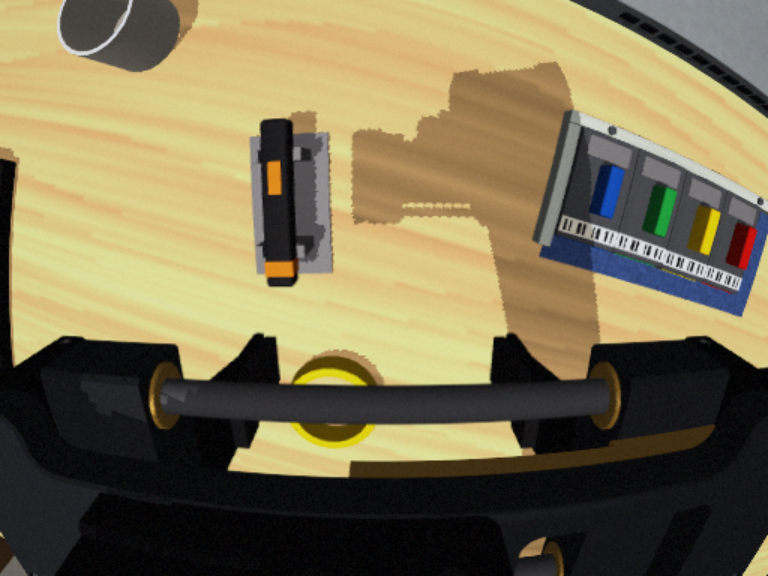

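The wand is level in its cradle (275,200), all four drives are flush in order (610–745, 190–245), and the bystanders are in place. Handing in.

```bash
python3 -c "
from bench import *
print(close_job())"
```

```text
the job is handed in; nothing more can be done
None
```

I set all four drives flush in the fence in the order blue, green, yellow, red, read the strips from the stop outwards at about 3 cm/s, and laid the wand back in its cradle; I handed the job in at about 64 s, but no verdict came back. Grip was held at 9 N, but one push early in seating blue read 12 N at the wrist, so one finger may briefly have pressed harder than 15 N.

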